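Trial-fit the pins of a cast bracket on the shop counter

ROBOT

A 6-joint arm with a two-finger parallel gripper is mounted at the origin on the work surface. World frame = base frame: x ahead of the robot, y to its left, z up, the work surface at z = 0. Lengths are in m, angles in degrees, forces in N, time in s.
With the tool pointing down it reaches from about 0.35 to 0.875 m from the base axis. Payload 4.2 kg.
Tool frame: the origin (TCP) lies between the finger pads; the fingertips stand 8 mm ahead of it and the grasp point (between the pads) lies 11 mm behind it; x points along the fingers, y is the direction in which the jaws open and shut, and the axes are right-handed (so a half turn about x gives the same grasp; the last joint's range is limited). The gripper opens to 87 mm and grips with 3 to 60 N. Pads are 19 mm wide; open, the fingers measure 117 mm over their backs; the gripper's body (75 mm by 190 mm) begins 51 mm behind the grasp point.
Start: joints at [86.78, 22.042, 0.453, 0, -68.411, -14.817], TCP at [0.193, 0.594, 0.231] pointing down, gripper open.
Joint ranges: [-179.83, 179.83], [-69.29, 118.12], [-61.27, 80.66], [-181.25, 117.63], [-171.15, -9.14], [-177.46, 177.46]. Speed limits (degrees/s): [159.86, 159.86, 180, 180, 180, 180].

INTERFACE

Orientations are given as a 3x3 rotation matrix whose columns are the frame's x, y, z axes.
In Python, from station import r gives the robot as it stands. The module is installed in compiled form; this text tells all that it offers.
- The arm moves only by the tool move_arm, never from a script. Its argument "increments" is one flat list of numbers, 7 for each row, row after row: the turn, a rotation vector about the tool's x, y, z in degrees, then the shift along the tool's x, y, z in m, then the finger opening in m, from 0 to 0.087. A call has 1 to 12 rows; each row is the pose to reach, as a shift and turn from the pose commanded when the call began, along the tool's axes at that moment; what a row does not reach only later rows make up. A row lasts 1/12 s, in which the tool goes at most 41.7 mm and 7.16 degrees, less where a joint would pass 70% of its speed; a pose out of reach is approached as far as the arm can. A call with a gripper value outside its range is refused whole. The fingers move at their own pace and stop on an object; the grip force is fixed at half the most. Time passes only in rows, so rows that repeat a pose let the fingers close. It gives the time, the measured TCP pose, the force and the opening at its end, in the units of the state.
- r.sense(): the state, without advancing time (a new reading comes with each control period).
- r.capture(name): name is "scene" or "top" or "wrist"; returns the picture (480x640x3 uint8, red, green, blue); there is no depth.
- r.calibration(name): a dict with "fx", "fy", "cx", "cy" (pixels), "rvec" (rotation vector, rad) and "tvec" (3), from world to camera coordinates, as OpenCV has them; the wrist camera has in their place "tool_from_camera" (4x4, takes a point from camera to tool coordinates, whose origin is the TCP and whose axes are the tool frame's). Camera axes: x right, y down, z forward; pixel columns grow to the right and rows downward; lengths in m; the calibration is good to about 2 mm. A picture is of the moment at which its call begins: read the wrist's pose just before it. calibration takes no time and is no camera call.
- r.finish_job(): hands the job in, once; it reports no verdict.
The state is a dict: "time_s": time; "joints": joint angles; "joint_velocities": joint speeds; "effort": joint torques, N m; "tcp_pos": TCP position; "ee_rot": TCP orientation; "wrist_force": force on the tool from outside, world axes, zero at the start; "moment": the same for the moment, N m; "gripper_width": opening from 0.0 (shut) to 1.0 (fully open).
Only numpy, scipy, OpenCV 4.12 (cv2) and the standard library are available. Lean on these libraries where they do the work, as an engineer would, in place of code of your own. Each camera call takes 0.05 s, during which the arm holds its last target.

TASK

Stand the red cast bracket on the black fitting pad, centred and square, with its short leg on the steel step so that it sits level; let go and press down lightly on the yellow patch to feel that it does not rock. Then pull every pin out of the wooden holder and push each one, shank first, down through a hole of the bracket's flange (any hole) until its collar lies on the flange. Leave the other goods on the counter where they are.

Things in the scene. Friction and masses are not known exactly. Their poses are not given: they have to be found in the camera images.
- bracket: Loose red cast bracket, 0.75 kg: flange 52 mm wide (x), 228 mm long (y -120 to +108), top 74 mm above the origin. It stands on two dark cross bars 100 mm wide (x), 20 mm thick: the long leg's at y +97 mm, sole at origin height; the short leg's at y -105, sole 12 mm HIGHER, so on the flat counter it leans 3 degrees. Origin under the lug, level with the long leg's sole; z up
- bracket_lug (a point): Centre of the red upright lug in the middle of the flange, the place to grip the bracket: 16 mm thick across (bracket x), 36 mm wide along the bracket (y), standing 45 mm up from the flange top; this point is 22.5 mm above the flange top, 96.5 mm above the bracket origin. Axes as the bracket's
- press_point (a point): Yellow painted patch (30 x 24 mm) on the flange top over the short leg, 105 mm from the lug: where to press. Axes as the bracket's
- hole0 (a point): Centre of the top mouth of a 13 mm through-hole in the bracket's flange, 76 mm from the lug towards the short leg. Axes as the bracket's; the hole runs along z, 12 mm long, open below
- hole1 (a point): Centre of the top mouth of a 13 mm through-hole in the bracket's flange, 38 mm from the lug towards the short leg. Axes as the bracket's; the hole runs along z, 12 mm long, open below
- hole2 (a point): Centre of the top mouth of a 13 mm through-hole in the bracket's flange, 38 mm from the lug towards the long leg. Axes as the bracket's; the hole runs along z, 12 mm long, open below
- hole3 (a point): Centre of the top mouth of a 13 mm through-hole in the bracket's flange, 76 mm from the lug towards the long leg. Axes as the bracket's; the hole runs along z, 12 mm long, open below
- pad_seat (a point): Centre of the fixed fitting pad's top: a black rubber mat 200 mm (x) by 300 mm (y), 6 mm thick, with a steel step, 12 mm high above the mat, at its -y end (step x +-90, y -145 to -71 mm from this point). The bracket belongs with its origin at this point, its axes along the pad's: short leg's bar on the step, long leg's bar on the mat
- holder: Fixed plywood block holding the pins upright, 124 x 124 mm, 62 mm tall, four bores of 14 mm, 56 mm deep, at x +-30, y +-30 mm. Origin at the centre of its underside, z up
- pin0_grip (a point): Centre of the brass grip (14 mm diameter, 45 mm long) of pin 0, a loose pin of 70 g, 100 mm long: steel shank 10 mm diameter, 50 mm long below the collar, lowest 10 mm tapering to 5 mm; dark collar 22 mm diameter, 5 mm thick. z up along the pin. This point is 27.5 mm above the collar's underside. It starts upright in the holder, collar on the holder's top. May be absent
- pin0_collar (a point): Middle of the underside of pin 0's collar, 50 mm above its tip; it lies on the flange top at the hole's mouth when the pin is home. Axes as the pin's
- pin1_grip (a point): Centre of the brass grip (14 mm diameter, 45 mm long) of pin 1, a loose pin of 70 g, 100 mm long: steel shank 10 mm diameter, 50 mm long below the collar, lowest 10 mm tapering to 5 mm; dark collar 22 mm diameter, 5 mm thick. z up along the pin. This point is 27.5 mm above the collar's underside. It starts upright in the holder, collar on the holder's top. May be absent
- pin1_collar (a point): Middle of the underside of pin 1's collar, 50 mm above its tip; it lies on the flange top at the hole's mouth when the pin is home. Axes as the pin's
- pin2_grip (a point): Centre of the brass grip (14 mm diameter, 45 mm long) of pin 2, a loose pin of 70 g, 100 mm long: steel shank 10 mm diameter, 50 mm long below the collar, lowest 10 mm tapering to 5 mm; dark collar 22 mm diameter, 5 mm thick. z up along the pin. This point is 27.5 mm above the collar's underside. It starts upright in the holder, collar on the holder's top. May be absent
- pin2_collar (a point): Middle of the underside of pin 2's collar, 50 mm above its tip; it lies on the flange top at the hole's mouth when the pin is home. Axes as the pin's
- pin3_grip (a point): Centre of the brass grip (14 mm diameter, 45 mm long) of pin 3, a loose pin of 70 g, 100 mm long: steel shank 10 mm diameter, 50 mm long below the collar, lowest 10 mm tapering to 5 mm; dark collar 22 mm diameter, 5 mm thick. z up along the pin. This point is 27.5 mm above the collar's underside. It starts upright in the holder, collar on the holder's top. May be absent
- pin3_collar (a point): Middle of the underside of pin 3's collar, 50 mm above its tip; it lies on the flange top at the hole's mouth when the pin is home. Axes as the pin's
- jar_a: loose clear jar with yellow lid, dark contents, 68 mm diameter, 95 mm tall; not part of the job. Origin at the centre of its underside
- jar_b: loose clear jar with yellow lid, brass contents, 60 mm diameter, 85 mm tall; not part of the job. Origin at the centre of its underside
- oil_filter: loose black oil filter with yellow end caps, 76 mm diameter, 84 mm tall; not part of the job. Origin at the centre of its underside
- bottle: loose small amber bottle with green cap, 36 mm diameter, 85 mm tall; not part of the job. Origin at the centre of its underside
- carton: loose small brown carton, 60 x 85 x 45 mm tall; not part of the job. Origin at the centre of its underside
Mind the look-alikes: they are no part of the job. Leave any purple look-alike of the part that bears pin0_grip alone. Leave any pink look-alike of the part that bears pin3_grip alone.

How it is judged (in metres and radians):
On the way, in this order (a step that is already met when the one before it is completed fails the run):
1. the bracket stands level on the pad with its short leg on the step, let go (horizontal distance between bracket and pad_seat below 0.03 m and angle between bracket's own z axis and vertical below 0.03 rad and angle between the y axis of bracket and the y axis of pad_seat, either way round below 0.2 rad and z of bracket in the frame of pad_seat between -0.004 and 0.004 m and contact force between the fingers and bracket below 0.1 N and linear speed of bracket below 0.02 m/s), for 0.3 s.
2. the yellow patch of the seated bracket has been pressed down with the fingers (over 2 N) (angle between bracket's own z axis and vertical below 0.03 rad and contact force between the fingers and bracket above 2 N and z of the grasp point in the frame of press_point above 0.005 m and y of the grasp point in the frame of press_point between -0.03 and 0.018 m), for 0.1 s.
3. all pins are home in the flange ((distance between pin0_collar and hole0 below 0.006 m or distance between pin0_collar and hole1 below 0.006 m or distance between pin0_collar and hole2 below 0.006 m or distance between pin0_collar and hole3 below 0.006 m) and (distance between pin1_collar and hole0 below 0.006 m or distance between pin1_collar and hole1 below 0.006 m or distance between pin1_collar and hole2 below 0.006 m or distance between pin1_collar and hole3 below 0.006 m) and (distance between pin2_collar and hole0 below 0.006 m or distance between pin2_collar and hole1 below 0.006 m or distance between pin2_collar and hole2 below 0.006 m or distance between pin2_collar and hole3 below 0.006 m) and (distance between pin3_collar and hole0 below 0.006 m or distance between pin3_collar and hole1 below 0.006 m or distance between pin3_collar and hole2 below 0.006 m or distance between pin3_collar and hole3 below 0.006 m)), for 0.2 s.
At the end, for the whole second after the job is handed in: The bracket rests on the pad, its origin within 30 mm of the pad's centre, level within 0.03 rad, along the pad within 0.2 rad, its long leg on the mat; every pin stands in a hole with its collar's underside within 6 mm of the hole's mouth; nothing is held or moving (all of step 3 and horizontal distance between bracket and pad_seat below 0.03 m and angle between bracket's own z axis and vertical below 0.03 rad and angle between the y axis of bracket and the y axis of pad_seat, either way round below 0.2 rad and z of bracket in the frame of pad_seat between -0.004 and 0.004 m and linear speed of bracket below 0.02 m/s); the robot touches nothing.
It fails at once if another thing on the counter was moved more than 30 mm (distance of any of jar_a, jar_b, oil_filter, bottle, carton from where it was at the start of the episode above 0.03 m).
It fails at once if the yellow patch was pressed hard (over 40 N) (contact force between the fingers and bracket above 40 N and z of the grasp point in the frame of press_point above 0.005 m and y of the grasp point in the frame of press_point between -0.03 and 0.018 m).
Of pin0, pin1, pin2, pin3 only 3 to 4 are there at a start; the rules pass over those that are not, and their reading is None.
At some moment in a run one of bracket may be knocked a few centimetres aside while the robot is not near it.
It also fails if it takes over 210 s, if anything falls off the work surface, if the arm or the gripper's body presses on something with over 40 N, if the wrist force passes 120 N, or if a joint passes its speed limit or range.

## Working session

There is one attempt and no reset: what is moved stays moved. The work goes in short steps, Python scripts to look and compute and a tool call to move; the robot and the scene stay as the last step left them, time stands still between calls to the robot, and variables do not carry over. Pictures are saved under pics/ and viewed, and the job is handed in when it is done.

Besides the shell and the picture viewer there is one more tool, called after "Request:" as name(argument=value, ...), one argument or row to a line, values as JSON. move_arm: Moves the arm, as the interface text tells. Its arguments: {"type":"object","properties":{"increments":{"type":"array","items":{"type":"number"}}},"required":["increments"]}

```bash
mkdir -p pics
python3 - <<'E'
from station import r
import cv2
s=r.sense();print(s)
for n in ["scene","top","wrist"]:
    im=r.capture(n);cv2.imwrite(f"pics/{n}0.png",im[:,:,::-1]);print(n,r.calibration(n))
E
```

```text
{'time_s': 0.0, 'joints': array([ 8.67795110e+01,  2.20913608e+01,  3.80680362e-01, -3.05708586e-02,
       -6.84111407e+01, -1.48180265e+01]), 'joint_velocities': array([ 0.02620854, -0.03003813, -0.00957626,  0.02591536, -0.03230928,
        0.08060396]), 'effort': array([ 2.24236605e-04, -3.90657377e+01,  1.87400472e+01,  4.21972588e+00,
        1.09543267e-02, -1.89014427e-04]), 'tcp_pos': array([0.19331268, 0.59374074, 0.22945532]), 'ee_rot': array([[-6.14791016e-04, -3.09842742e-01, -9.50787619e-01],
       [-2.09489961e-03, -9.50785314e-01,  3.09843346e-01],
       [-9.99997617e-01,  2.18229352e-03, -6.45551708e-05]]), 'wrist_force': array([ 0.09598885,  0.0910461 , -0.95110853]), 'moment': array([-0.04487868, -0.0355922 , -0.01951349]), 'gripper_width': 0.9974476906179265}
scene {'fx': 542.5240731212624, 'fy': 542.5240731212624, 'cx': 323.00148027012705, 'cy': 238.2304821851329, 'rvec': array([ 0.61679559,  2.46915776, -1.34868126]), 'tvec': array([ 0.49439542, -0.07889544,  1.60677997])}
top {'fx': 623.3810045678249, 'fy': 623.3810045678249, 'cx': 327.6839046856269, 'cy': 242.40910445947094, 'rvec': array([ 2.14337323, -2.11900967,  0.14560706]), 'tvec': array([0.01556536, 0.5594568 , 1.29135861])}
wrist {'fx': 350.7475433689635, 'fy': 350.7475433689635, 'cx': 324.57062170265954, 'cy': 231.72641854078137, 'tool_from_camera': array([[-1.64966730e-03, -2.82792261e-01,  9.59179762e-01,
        -1.54296337e-01],
       [ 9.99998637e-01, -5.25479077e-04,  1.56494506e-03,
        -1.11048489e-03],
       [ 6.14745433e-05,  9.59181037e-01,  2.82792743e-01,
        -7.81461890e-02],
       [ 0.00000000e+00,  0.00000000e+00,  0.00000000e+00,
         1.00000000e+00]])}
```

View pics/scene0.png

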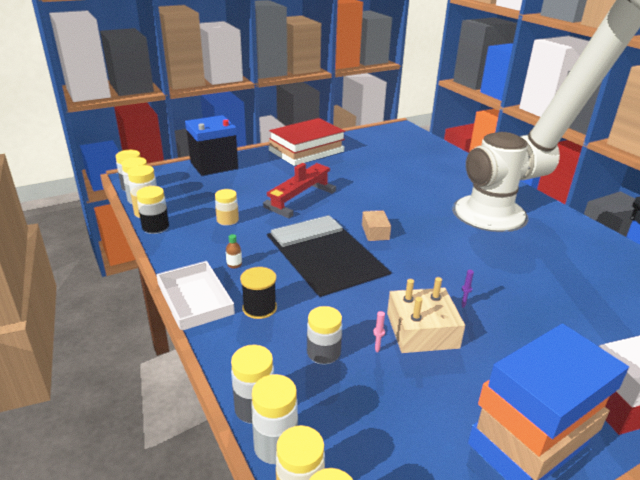

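View pics/top0.png

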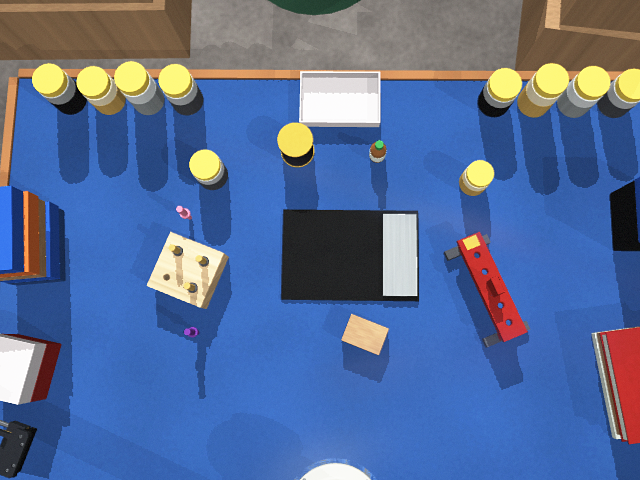

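View pics/wrist0.png

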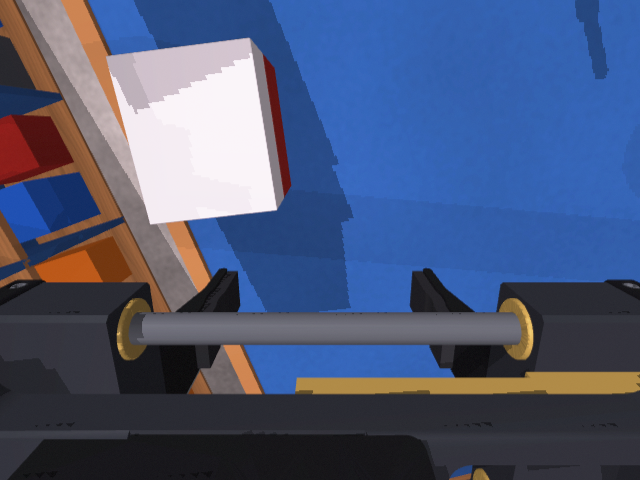

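```bash
cat > h.py <<'E'
from station import r
import cv2, numpy as np
def ray(name,u,v,pose=None):
    c=r.calibration(name)
    d=np.array([(u-c['cx'])/c['fx'],(v-c['cy'])/c['fy'],1.])
    if name=='wrist':
        T=c['tool_from_camera'];p,R=pose
        return p+R@T[:3,3], R@T[:3,:3]@d
    R,_=cv2.Rodrigues(c['rvec']);return -R.T@c['tvec'], R.T@d
def onz(name,u,v,z,pose=None):
    o,d=ray(name,u,v,pose);return o+d*(z-o[2])/d[2]
def proj(name,P,pose=None):
    c=r.calibration(name);P=np.atleast_2d(P).astype(float)
    if name=='wrist':
        T=c['tool_from_camera'];p,R=pose
        t=(P-p)@R; q=(t-T[:3,3])@T[:3,:3]
    else:
        R,_=cv2.Rodrigues(c['rvec']);q=P@R.T+c['tvec']
    return np.c_[c['fx']*q[:,0]/q[:,2]+c['cx'],c['fy']*q[:,1]/q[:,2]+c['cy']]
def pose():
    s=r.sense();return s['tcp_pos'],s['ee_rot']
E
python3 - <<'E'
from h import *
t=cv2.imread('pics/top0.png')
a=t[215:365,430:540];b=t[195:345,140:250]
cv2.imwrite('pics/c1.png',cv2.resize(np.hstack([a,b]),None,fx=3.6,fy=3.6,interpolation=cv2.INTER_CUBIC))
s=cv2.imread('pics/scene0.png');a=s[150:230,250:350];b=s[260:360,370:490]
cv2.imwrite('pics/c2.png',cv2.resize(a,None,fx=6,fy=6,interpolation=cv2.INTER_CUBIC))
cv2.imwrite('pics/c3.png',cv2.resize(b,None,fx=5,fy=5,interpolation=cv2.INTER_CUBIC))
E
```

```text
(no output)
```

View pics/c1.png

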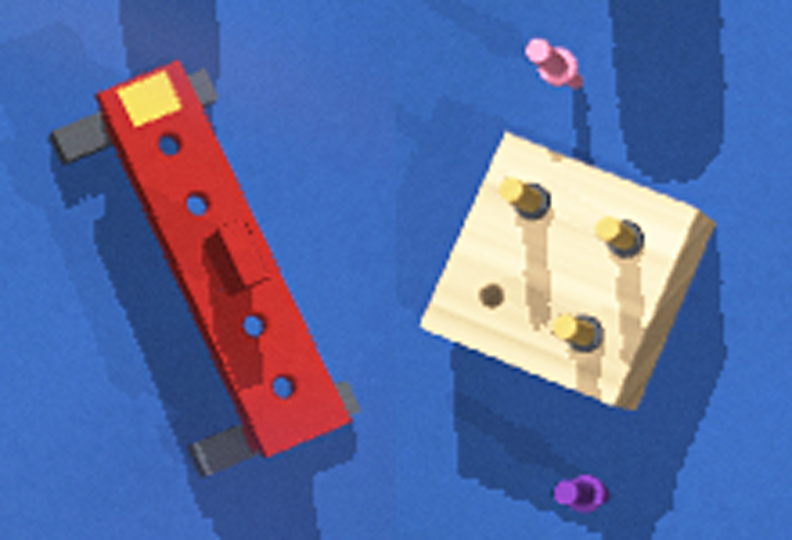

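View pics/c2.png

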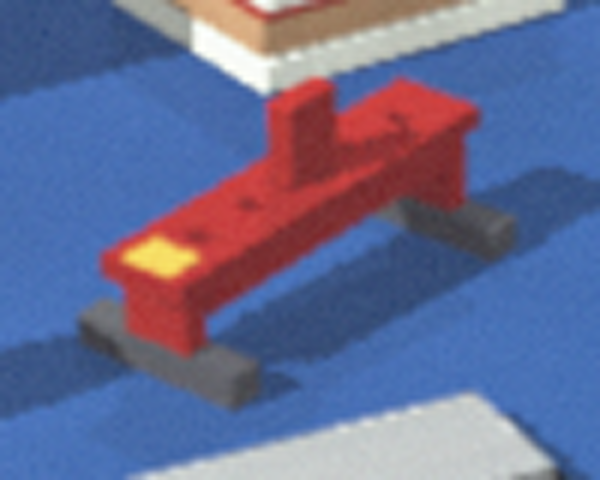

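View pics/c3.png

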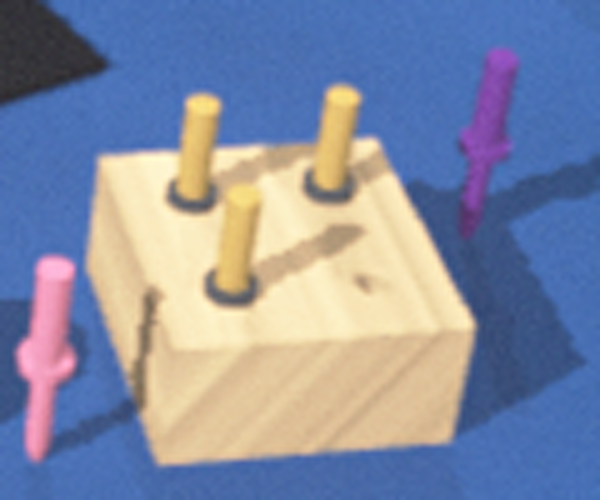

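Run:
```python
from h import *
def T(u,v,z): return onz('top',u,v,z)
hp=[(168,144),(197,205),(254,324),(283,386)]
ys=[-76,-38,38,76]
P=np.array([T(430+u/3.6,215+v/3.6,(68+y*12/202)/1000) for (u,v),y in zip(hp,ys)])
print('holes',P.round(4)); d=P[3]-P[0]; print('y axis ang',np.degrees(np.arctan2(d[1],d[0])),np.linalg.norm(d), 'mid',P.mean(0))
# flange corners
for c in [(100,97),(181,62),(355,422),(266,455)]: print(T(430+c[0]/3.6,215+c[1]/3.6,.066).round(4))
# pad
im=cv2.imread('pics/top0.png');hsv=cv2.cvtColor(im,cv2.COLOR_BGR2HSV)
m=((im.max(2)<45)).astype(np.uint8); m[:200]=0;m[310:]=0;m[:,:270]=0;m[:,400:]=0
c=max(cv2.findContours(m,0,2)[0],key=cv2.contourArea);R=cv2.minAreaRect(c);print(R)
for q in cv2.boxPoints(R): print('mat',q,T(*q,.006).round(4))
m=((im.min(2)>120)).astype(np.uint8); m[:200]=0;m[310:]=0;m[:,:375]=0;m[:,425:]=0
c=max(cv2.findContours(m,0,2)[0],key=cv2.contourArea);R=cv2.minAreaRect(c);print(R)
for q in cv2.boxPoints(R): print('step',q,T(*q,.018).round(4))
# pins: collar
for u,v in [(532,201),(627,238),(586,333),(491,296)]: print('collar',T(140+(u-396)/3.6,195+v/3.6,.067 if u!=491 else .062).round(4))
for u,v in [(513,189),(608,230),(565,326)]: print('griptop',T(140+(u-396)/3.6,195+v/3.6,.112).round(4))
for u,v in [(508,132),(714,211),(637,410),(420,326)]: print('holder',T(140+(u-396)/3.6,195+v/3.6,.062).round(4))
for n,(u,v,z) in dict(jarb=(477,178,.085),bottle=(379,146,.085),carton=(365,335,.045),filt=(296,140,.084),jara=(207,167,.095)).items(): print(n,T(u,v,z).round(3))
print('scene check', proj('scene',P), proj('scene',[[T(471,242,.062)][0]]))
```

```text
holes [[ 0.5326 -0.2908  0.0635]
 [ 0.4968 -0.3061  0.0657]
 [ 0.4284 -0.3357  0.0703]
 [ 0.3934 -0.3505  0.0725]]
y axis ang -156.80361892742584 0.15172920097285442 mid [ 0.46279577 -0.3207793   0.068     ]
[ 0.5595 -0.2515  0.066 ]
[ 0.5806 -0.299   0.066 ]
[ 0.3738 -0.3923  0.066 ]
[ 0.3546 -0.3414  0.066 ]
((340.8927917480469, 254.7913818359375), (117.308349609375, 89.60309600830078), 0.6986943483352661)
mat [281.69666 298.87436] [0.4399 0.1212 0.006 ]
mat [282.7893  209.27792] [0.6388 0.1236 0.006 ]
mat [400.08893 210.7084 ] [ 0.6379 -0.1368  0.006 ]
mat [398.99628 300.30484] [ 0.4397 -0.1335  0.006 ]
((399.5, 254.5), (81.0, 33.0), 90.0)
step [383. 214.] [ 0.6277 -0.0982  0.018 ]
step [416. 214.] [ 0.6283 -0.1705  0.018 ]
step [416. 295.] [ 0.4508 -0.1689  0.018 ]
step [383. 295.] [ 0.4499 -0.098   0.018 ]
collar [0.5345 0.3375 0.067 ]
collar [0.5132 0.2807 0.067 ]
collar [0.4575 0.3021 0.067 ]
collar [0.4789 0.3601 0.062 ]
griptop [0.5349 0.3368 0.112 ]
griptop [0.5121 0.2817 0.112 ]
griptop [0.4576 0.3035 0.112 ]
holder [0.5762 0.3552 0.062 ]
holder [0.5303 0.2312 0.062 ]
holder [0.4136 0.2716 0.062 ]
holder [0.4608 0.4008 0.062 ]
jarb [ 0.693 -0.291  0.085]
bottle [ 0.761 -0.085  0.085]
carton [ 0.364 -0.059  0.045]
filt [0.773 0.092 0.084]
jara [0.709 0.277 0.095]
scene check [[284.5905076  188.27684094]
 [293.38082719 182.97487562]
 [309.4424785  173.18808425]
 [317.3587644  168.46368797]] [[277.43332014 192.27310716]]
```

```bash
cat >> h.py <<'E'
from scipy.spatial.transform import Rotation as Ro
def Rdown(yaw,tilt=0):
    "tool down with jaw axis (tool y) at yaw deg; tilt deg about tool y"
    a=np.radians(yaw);y=np.array([np.cos(a),np.sin(a),0]);x=np.array([0,0,-1.])
    return np.c_[x,y,np.cross(x,y)]@Ro.from_euler('y',tilt,degrees=True).as_matrix()
def go(*targets):
    p,R=pose()
    for q,Rt in targets:
        rv=Ro.from_matrix(R.T@Rt).as_rotvec(degrees=True); d=R.T@(np.array(q)-p)
        print('rot',rv.round(2),'shift',d.round(4))
def st():
    s=r.sense();print('t',round(s['time_s'],2),'tcp',s['tcp_pos'].round(4),'F',s['wrist_force'].round(1),'w',round(s['gripper_width']*87,1),'j',s['joints'].round(1))
E
python3 - <<'E'
from h import *
go(([.45,.25,.25],Rdown(-90)),([.463,-.321,.25],Rdown(-66.8)))
E
```

```text
rot [-1.804e+01  1.000e-02 -1.000e-01] shift [-0.0198  0.2475 -0.3505]
rot [-4.124e+01  3.000e-02 -1.000e-01] shift [-0.0189  0.7864 -0.5398]
```

Request:
move_arm(
  increments=[-18, 0, 0, -0.02, 0.2475, -0.3505, 0.087, -18, 0, 0, -0.02, 0.2475, -0.3505, 0.087, -18, 0, 0, -0.02, 0.2475, -0.3505, 0.087, -18, 0, 0, -0.02, 0.2475, -0.3505, 0.087, -18, 0, 0, -0.02, 0.2475, -0.3505, 0.087, -18, 0, 0, -0.02, 0.2475, -0.3505, 0.087, -18, 0, 0, -0.02, 0.2475, -0.3505, 0.087, -18, 0, 0, -0.02, 0.2475, -0.3505, 0.087, -18, 0, 0, -0.02, 0.2475, -0.3505, 0.087, -41.2, 0, 0, -0.019, 0.7864, -0.5398, 0.087, -41.2, 0, 0, -0.019, 0.7864, -0.5398, 0.087, -41.2, 0, 0, -0.019, 0.7864, -0.5398, 0.087],
)

```text
time_s: 1.15
tcp_pos: [0.4264, 0.1722, 0.248]
ee_rot: [[-0.001, 0.357, -0.934], [-0.0, -0.934, -0.357], [-1.0, 0.0, 0.001]]
wrist_force: [0.5, -0.4, -0.2]
gripper_width: 0.998
```

Run:
```python
from h import *
st();go(([.463,-.321,.25],Rdown(-66.8)))
```

```text
t 1.15 tcp [0.4264 0.1722 0.248 ] F [ 0.5 -0.4 -0.2] w 86.8 j [ 42.3   4.9 -19.9  -0.  -65.2  68.6]
rot [-2.3   0.05 -0.01] shift [-0.0018  0.4738  0.1417]
```

Request:
move_arm(
  increments=[-2.3, 0, 0, -0.002, 0.474, 0.142, 0.087, -2.3, 0, 0, -0.002, 0.474, 0.142, 0.087, -2.3, 0, 0, -0.002, 0.474, 0.142, 0.087, -2.3, 0, 0, -0.002, 0.474, 0.142, 0.087, -2.3, 0, 0, -0.002, 0.474, 0.142, 0.087, -2.3, 0, 0, -0.002, 0.474, 0.142, 0.087, -2.3, 0, 0, -0.002, 0.474, 0.142, 0.087, -2.3, 0, 0, -0.002, 0.474, 0.142, 0.087, -2.3, 0, 0, -0.002, 0.474, 0.142, 0.087, -2.3, 0, 0, -0.002, 0.474, 0.142, 0.087, -2.3, 0, 0, -0.002, 0.474, 0.142, 0.087, -2.3, 0, 0, -0.002, 0.474, 0.142, 0.087],
)

```text
time_s: 2.15
tcp_pos: [0.4599, -0.3218, 0.25]
ee_rot: [[-0.0, 0.388, -0.922], [0.0, -0.922, -0.388], [-1.0, -0.0, 0.0]]
wrist_force: [1.4, 1.1, -0.1]
gripper_width: 0.997
```

Request:
move_arm(
  increments=[0, 0, 0, 0, 0, 0, 0.087, 0, 0, 0, 0, 0, 0, 0.087, 0, 0, 0, 0, 0, 0, 0.087],
)

```text
time_s: 2.4
tcp_pos: [0.46, -0.3191, 0.2497]
ee_rot: [[-0.001, 0.388, -0.922], [0.001, -0.922, -0.388], [-1.0, -0.001, 0.001]]
wrist_force: [0.5, 0.3, 0.6]
gripper_width: 1.002
```

Run:
```python
from h import *
st();go(([.463,-.321,.25],Rdown(-66.8)))
cv2.imwrite('pics/w1.png',r.capture('wrist')[:,:,::-1])
```

```text
t 2.4 tcp [ 0.46   -0.3191  0.2497] F [0.5 0.3 0.6] w 87.2 j [-18.2  15.   -7.   -0.  -68.1 131. ]
rot [-0.36  0.04  0.07] shift [-0.0003  0.0029 -0.0021]
```

View pics/w1.png

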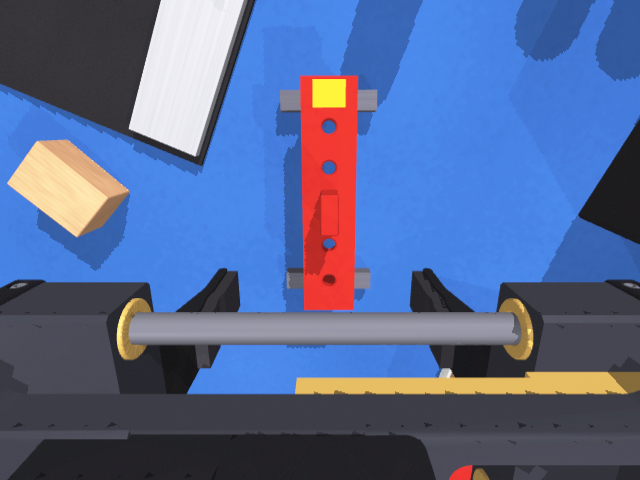

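Run:
```python
from h import *
im=cv2.imread('pics/w1.png');cv2.imwrite('pics/c4.png',cv2.resize(im[65:320,265:395],None,fx=2.3,fy=2.3,interpolation=cv2.INTER_CUBIC))
ps=pose()
pt=[(329,126,-76),(329,167,-38),(329,244,38),(329,280,76)]
P=np.array([onz('wrist',u,v,(68+y*12/202)/1000,ps) for u,v,y in pt]);print(P.round(4));d=P[3]-P[0];print(np.degrees(np.arctan2(d[1],d[0])),np.linalg.norm(d),P.mean(0),P[[1,2]].mean(0))
for c in [(321,194),(338,194),(321,235),(338,235),(329,214)]: print(onz('wrist',*c,.113,ps).round(4))
print('edges',onz('wrist',301,76,.062,ps),onz('wrist',305,309,.0745,ps),onz('wrist',358,76,.062,ps),onz('wrist',354,308,.0745,ps))
```

```text
[[ 0.5357 -0.2908  0.0635]
 [ 0.5012 -0.3055  0.0657]
 [ 0.4313 -0.3353  0.0703]
 [ 0.3961 -0.3503  0.0725]]
-156.92098213913332 0.15200269070175246 [ 0.46610712 -0.3204931   0.068     ] [ 0.46628749 -0.32041609  0.068     ]
[ 0.4824 -0.3056  0.113 ]
[ 0.4879 -0.3188  0.113 ]
[ 0.4492 -0.3196  0.113 ]
[ 0.4549 -0.3332  0.113 ]
[ 0.4691 -0.3186  0.113 ]
edges [ 0.56553936 -0.25072607  0.062     ] [ 0.35671366 -0.33972896  0.0745    ] [ 0.58551101 -0.29796383  0.062     ] [ 0.37779465 -0.38661421  0.0745    ]
```

View pics/c4.png

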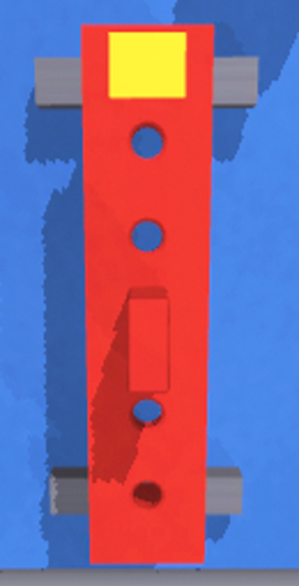

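Run:
```python
from h import *
go(([.466,-.320,.13],Rdown(-66.9,-3.4)),([.466,-.320,.084],Rdown(-66.9,-3.4)))
```

```text
rot [-0.18 -3.38  0.04] shift [ 0.1201  0.0037 -0.0049]
rot [-0.18 -3.38  0.04] shift [ 0.1661  0.0037 -0.0049]
```

Request:
move_arm(
  increments=[-0.2, -3.4, 0, 0.12, 0.0037, -0.005, 0.087, -0.2, -3.4, 0, 0.12, 0.0037, -0.005, 0.087, -0.2, -3.4, 0, 0.12, 0.0037, -0.005, 0.087, -0.2, -3.4, 0, 0.12, 0.0037, -0.005, 0.087, -0.2, -3.4, 0, 0.14, 0.0037, -0.005, 0.06, -0.2, -3.4, 0, 0.15, 0.0037, -0.005, 0.06, -0.2, -3.4, 0, 0.16, 0.0037, -0.005, 0.05, -0.2, -3.4, 0, 0.166, 0.0037, -0.005, 0.04, -0.2, -3.4, 0, 0.166, 0.0037, -0.005, 0.04, -0.2, -3.4, 0, 0.166, 0.0037, -0.005, 0.04, -0.2, -3.4, 0, 0.166, 0.0037, -0.005, 0.04],
)

```text
time_s: 3.37
tcp_pos: [0.4671, -0.321, 0.0854]
ee_rot: [[-0.053, 0.392, -0.918], [-0.024, -0.92, -0.392], [-0.998, 0.001, 0.058]]
wrist_force: [0.1, 0.5, -0.2]
gripper_width: 0.557
```

Run:
```python
from h import *
st();go(([.466,-.320,.084],Rdown(-66.9,-3.4)))
cv2.imwrite('pics/w2.png',r.capture('wrist')[:,:,::-1])
```

```text
t 3.37 tcp [ 0.4671 -0.321   0.0854] F [ 0.1  0.5 -0.2] w 48.4 j [-16.9  25.6 -18.4   2.9 -48.6 128. ]
rot [-0.   -0.08 -0.08] shift [ 0.0015 -0.0014  0.0005]
```

View pics/w2.png

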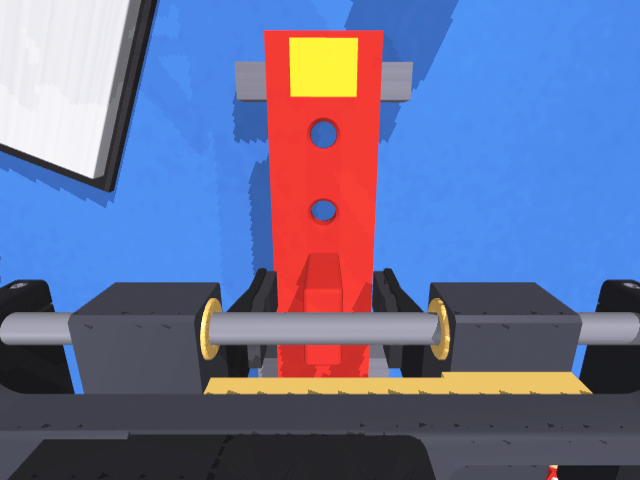

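Request:
move_arm(
  increments=[0, 0, 0, 0.001, 0, 0, 0.0, 0, 0, 0, 0.001, 0, 0, 0.0, 0, 0, 0, 0.001, 0, 0, 0.0, 0, 0, 0, 0.001, 0, 0, 0.0, 0, 0, 0, 0.001, 0, 0, 0.0, 0, 0, 0, 0.001, 0, 0, 0.0, 0, 0, 0, 0.001, 0, 0, 0.0, 0, 0, 0, 0.001, 0, 0, 0.0, 0, 0, 0, -0.02, 0, 0, 0.0, 0, 0, 0, -0.02, 0, 0, 0.0, 0, 0, 0, -0.02, 0, 0, 0.0, 0, 0, 0, -0.02, 0, 0, 0.0],
)

```text
time_s: 4.42
tcp_pos: [0.4663, -0.3196, 0.1025]
ee_rot: [[-0.057, 0.391, -0.918], [-0.021, -0.92, -0.391], [-0.998, -0.003, 0.061]]
wrist_force: [-0.1, 0.4, -8.8]
gripper_width: 0.181
```

Run:
```python
from h import *
st()
cv2.imwrite('pics/w3.png',r.capture('wrist')[:,:,::-1])
go(([.466,-.320,.2],Rdown(-66.9,0)),([.539,-.027,.2],Rdown(-180,0)))
```

```text
t 4.42 tcp [ 0.4663 -0.3196  0.1025] F [-0.1  0.4 -8.8] w 15.7 j [-16.9  24.4 -17.3   2.7 -51.2 128.1]
rot [-0.05  3.53  0.19] shift [-0.0975 -0.      0.0063]
rot [113.     2.49  -3.36] shift [-0.1079 -0.2411 -0.1753]
```

View pics/w3.png

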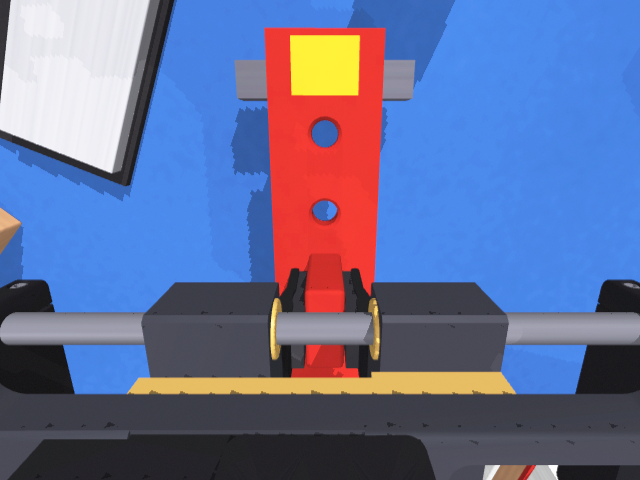

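Request:
move_arm(
  increments=[0, 0.9, 0, -0.025, 0, 0.002, 0, 0, 1.8, 0, -0.05, 0, 0.004, 0, 0, 2.6, 0, -0.075, 0, 0.006, 0, 0, 3.5, 0, -0.0975, 0, 0.0063, 0, 0, 3.5, 0, -0.0975, 0, 0.0063, 0, 0, 3.5, 0, -0.0975, 0, 0.0063, 0, 0, 3.5, 0, -0.0975, 0, 0.0063, 0],
)

```text
time_s: 5.05
tcp_pos: [0.4653, -0.3195, 0.1991]
ee_rot: [[-0.004, 0.391, -0.92], [0.004, -0.92, -0.391], [-1.0, -0.005, 0.002]]
wrist_force: [-1.2, 0.0, -8.5]
gripper_width: 0.178
```

Run:
```python
from h import *
st()
go(([.466,-.320,.2],Rdown(-66.9,0)),([.539,-.027,.2],Rdown(-180,0)))
```

```text
t 5.05 tcp [ 0.4653 -0.3195  0.1991] F [-1.2  0.  -8.5] w 15.5 j [-18.1  17.7 -10.7  -0.2 -61.9 131.2]
rot [-0.05  0.1   0.28] shift [-0.0009  0.0007 -0.0004]
rot [1.1304e+02 3.4000e-01 8.0000e-02] shift [-0.     -0.2403 -0.1823]
```

Request:
move_arm(
  increments=[4, 0, 0, 0, -0.008, -0.006, 0, 9, 0, 0, 0, -0.018, -0.014, 0, 14, 0, 0, 0, -0.029, -0.022, 0, 19, 0, 0, 0, -0.04, -0.03, 0, 25, 0, 0, 0, -0.053, -0.04, 0, 31, 0, 0, 0, -0.066, -0.05, 0, 37, 0, 0, 0, -0.079, -0.06, 0, 43, 0, 0, 0, -0.092, -0.07, 0, 49, 0, 0, 0, -0.105, -0.079, 0, 54, 0, 0, 0, -0.115, -0.087, 0, 58, 0, 0, 0, -0.123, -0.093, 0, 61, 0, 0, 0, -0.13, -0.098, 0],
)

```text
time_s: 6.05
tcp_pos: [0.5048, -0.1612, 0.199]
ee_rot: [[-0.005, -0.617, -0.787], [0.002, -0.787, 0.617], [-1.0, 0.002, 0.005]]
wrist_force: [0.1, 0.4, -8.0]
gripper_width: 0.18
```

Run:
```python
from h import *
st()
go(([.539,-.027,.2],Rdown(-180,0)))
```

```text
t 6.05 tcp [ 0.5048 -0.1612  0.199 ] F [ 0.1  0.4 -8. ] w 15.7 j [ -0.2  14.5 -15.4  -0.1 -60.4  52.2]
rot [51.93  0.21 -0.21] shift [-0.001  -0.1268  0.0559]
```

Request:
move_arm(
  increments=[4, 0, 0, 0, -0.01, 0.004, 0, 9, 0, 0, 0, -0.022, 0.01, 0, 14, 0, 0, 0, -0.034, 0.015, 0, 20, 0, 0, 0, -0.049, 0.021, 0, 26, 0, 0, 0, -0.063, 0.028, 0, 32, 0, 0, 0, -0.078, 0.034, 0, 38, 0, 0, 0, -0.093, 0.041, 0, 44, 0, 0, 0, -0.107, 0.047, 0, 49, 0, 0, -0.001, -0.12, 0.053, 0, 51.9, 0.2, -0.2, -0.001, -0.1268, 0.056, 0, 51.9, 0.2, -0.2, -0.001, -0.1268, 0.056, 0, 51.9, 0.2, -0.2, -0.001, -0.1268, 0.056, 0],
)

```text
time_s: 7.05
tcp_pos: [0.5386, -0.0279, 0.2008]
ee_rot: [[0.001, -1.0, -0.006], [-0.002, -0.006, 1.0], [-1.0, -0.001, -0.002]]
wrist_force: [-0.8, -0.9, -7.5]
gripper_width: 0.183
```

Run:
```python
from h import *
st()
go(([.539,-.027,.2],Rdown(-180,0)))
for n in ['wrist','top','scene']:cv2.imwrite(f'pics/{n}4.png',r.capture(n)[:,:,::-1])
t=cv2.imread('pics/top4.png')[180:350,250:460];s=cv2.imread('pics/scene4.png')[120:300,240:420]
cv2.imwrite('pics/c5.png',cv2.resize(t,None,fx=3.5,fy=3.5));cv2.imwrite('pics/c6.png',cv2.resize(s,None,fx=3.3,fy=3.3))
```

```text
t 7.05 tcp [ 0.5386 -0.0279  0.2008] F [-0.8 -0.9 -7.5] w 15.9 j [ 14.3  15.1 -14.3   0.1 -60.6 -14.1]
rot [ 0.32 -0.1   0.03] shift [ 0.0008 -0.0004  0.0009]
```

View pics/wrist4.png

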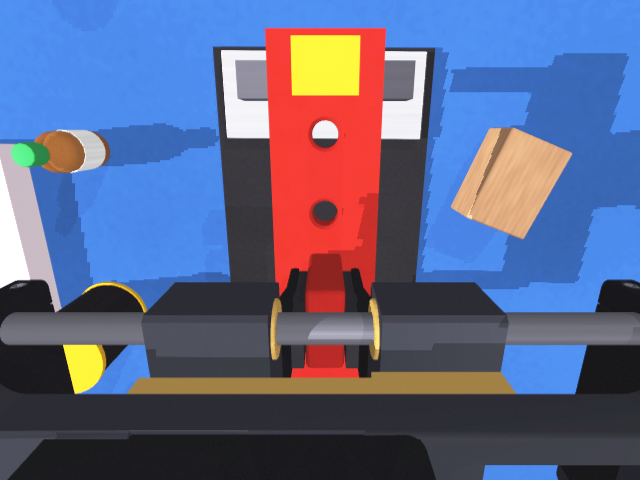

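View pics/c6.png

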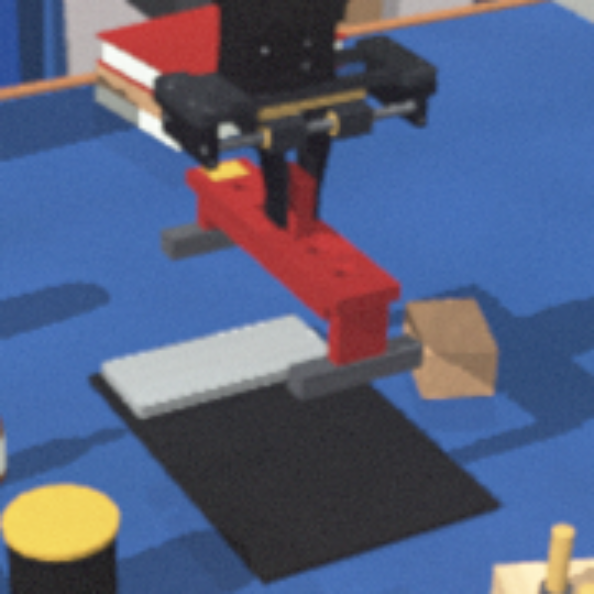

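Run:
```python
from h import *
ps=pose()
im=cv2.imread('pics/wrist4.png').astype(int)
g=im.min(2)
for v in (60,110,125,132): print(v,[u for u in range(200,450) if (g[v,u]>150)!=(g[v,u-1]>150)])
for u in (235,250,400,410): print(u,[v for v in range(30,160) if (g[v,u]>150)!=(g[v-1,u]>150)])
for c in [(221,50),(227,138),(428,50),(421,138)]: print(c,onz('wrist',*c,.018,ps).round(4))
```

```text
60 [222, 266, 385, 426]
110 [225, 268, 382, 422]
125 [226, 269, 315, 335, 382, 421]
132 [227, 269, 312, 338, 381, 421]
235 [50, 138]
250 [50, 61, 101, 138]
400 [51, 61, 101, 139]
410 [51, 61, 99, 139]
(221, 50) [ 0.6315 -0.1715  0.018 ]
(227, 138) [ 0.6318 -0.0972  0.018 ]
(428, 50) [ 0.4507 -0.1721  0.018 ]
(421, 138) [ 0.4508 -0.0978  0.018 ]
```

Request:
move_arm(
  increments=[0.3, -0.1, 0, 0.025, -0.001, 0.001, 0, 0.3, -0.1, 0, 0.05, -0.001, 0.001, 0, 0.3, -0.1, 0, 0.07, -0.001, 0.001, 0, 0.3, -0.1, 0, 0.085, -0.001, 0.001, 0, 0.3, -0.1, 0, 0.095, -0.001, 0.001, 0, 0.3, -0.1, 0, 0.099, -0.001, 0.001, 0, 0.3, -0.1, 0, 0.099, -0.001, 0.001, 0, 0.3, -0.1, 0, 0.099, -0.001, 0.001, 0],
)

```text
time_s: 7.87
tcp_pos: [0.5424, -0.0272, 0.1052]
ee_rot: [[0.008, -1.0, 0.002], [0.001, 0.002, 1.0], [-1.0, -0.008, 0.001]]
wrist_force: [0.4, -0.1, -7.4]
gripper_width: 0.183
```

Request:
move_arm(
  increments=[0, 0, 0, 0.001, 0, 0, 0, 0, 0, 0, 0.002, 0, 0, 0, 0, 0, 0, 0.002, 0, 0, 0],
)

```text
time_s: 8.12
tcp_pos: [0.5419, -0.027, 0.103]
ee_rot: [[0.007, -1.0, 0.002], [0.001, 0.002, 1.0], [-1.0, -0.007, 0.001]]
wrist_force: [0.2, -0.3, -8.8]
gripper_width: 0.184
```

Request:
move_arm(
  increments=[0, 0, 0, 0.001, 0, 0, 0, 0, 0, 0, 0.002, 0, 0, 0, 0, 0, 0, 0.002, 0, 0, 0],
)

```text
time_s: 8.37
tcp_pos: [0.5414, -0.0271, 0.1003]
ee_rot: [[0.006, -1.0, 0.002], [0.001, 0.002, 1.0], [-1.0, -0.006, 0.001]]
wrist_force: [0.7, 0.6, -8.1]
gripper_width: 0.183
```

Run:
```python
from h import *
st()
for n in ['scene']:cv2.imwrite(f'pics/{n}5.png',r.capture(n)[:,:,::-1])
s=cv2.imread('pics/scene5.png')[160:320,240:420]
cv2.imwrite('pics/c7.png',cv2.resize(s,None,fx=3.6,fy=3.6))
```

```text
t 8.37 tcp [ 0.5414 -0.0271  0.1003] F [ 0.7  0.6 -8.1] w 16.0 j [ 14.3  21.5 -21.4   0.  -46.7 -14.4]
```

View pics/c7.png

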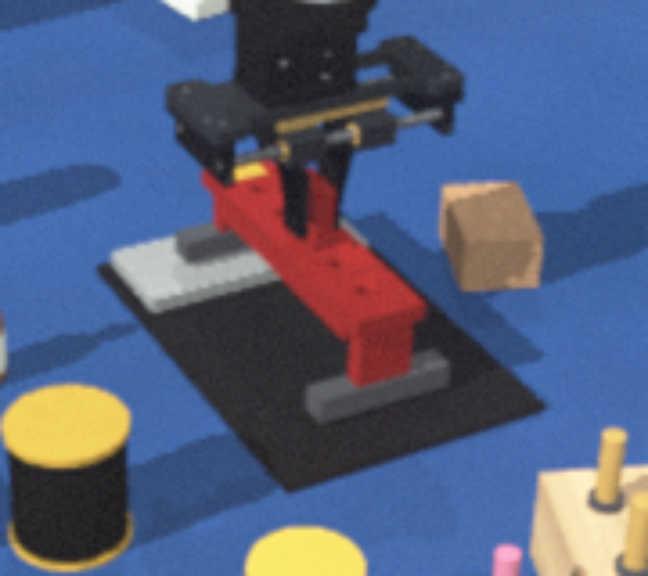

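Request:
move_arm(
  increments=[0, 0, 0, 0.001, 0, 0, 0, 0, 0, 0, 0.002, 0, 0, 0, 0, 0, 0, 0.002, 0, 0, 0],
)

```text
time_s: 8.67
tcp_pos: [0.5414, -0.0271, 0.0981]
ee_rot: [[0.006, -1.0, 0.002], [0.001, 0.002, 1.0], [-1.0, -0.006, 0.001]]
wrist_force: [0.0, 0.1, -8.3]
gripper_width: 0.181
```

Request:
move_arm(
  increments=[0, 0, 0, 0.001, 0, 0, 0, 0, 0, 0, 0.002, 0, 0, 0, 0, 0, 0, 0.002, 0, 0, 0],
)

```text
time_s: 8.92
tcp_pos: [0.5414, -0.0271, 0.0961]
ee_rot: [[0.006, -1.0, 0.002], [0.001, 0.002, 1.0], [-1.0, -0.006, 0.001]]
wrist_force: [0.2, -0.4, -7.4]
gripper_width: 0.181
```

Request:
move_arm(
  increments=[0, 0, 0, 0.001, 0, 0, 0, 0, 0, 0, 0.001, 0, 0, 0],
)

```text
time_s: 9.08
tcp_pos: [0.5417, -0.0271, 0.0952]
ee_rot: [[0.006, -1.0, 0.002], [0.001, 0.002, 1.0], [-1.0, -0.006, 0.001]]
wrist_force: [-0.4, -0.3, -9.1]
gripper_width: 0.182
```

Request:
move_arm(
  increments=[0, 0, 0, 0.001, 0, 0, 0, 0, 0, 0, 0.001, 0, 0, 0],
)

```text
time_s: 9.25
tcp_pos: [0.5419, -0.0271, 0.095]
ee_rot: [[0.006, -1.0, 0.002], [0.001, 0.002, 1.0], [-1.0, -0.006, 0.001]]
wrist_force: [-0.6, 0.5, -4.2]
gripper_width: 0.181
```

Request:
move_arm(
  increments=[0, 0, 0, 0.001, 0, 0, 0, 0, 0, 0, 0.001, 0, 0, 0],
)

```text
time_s: 9.42
tcp_pos: [0.5422, -0.0271, 0.0948]
ee_rot: [[0.007, -1.0, 0.001], [0.001, 0.001, 1.0], [-1.0, -0.007, 0.001]]
wrist_force: [-1.2, 0.9, 4.4]
gripper_width: 0.18
```

Request:
move_arm(
  increments=[0, 0, 0, 0, 0, 0, 0.025, 0, 0, 0, 0, 0, 0, 0.035, 0, 0, 0, 0, 0, 0, 0.035, 0, 0, 0, 0, 0, 0, 0.035, 0, 0, 0, 0, 0, 0, 0.035, 0, 0, 0, 0, 0, 0, 0.035],
)

```text
time_s: 9.92
tcp_pos: [0.5418, -0.0271, 0.0934]
ee_rot: [[0.006, -1.0, 0.002], [0.001, 0.002, 1.0], [-1.0, -0.006, 0.001]]
wrist_force: [0.1, 0.7, 0.3]
gripper_width: 0.398
```

Run:
```python
from h import *
st()
for n in ['wrist','scene']:cv2.imwrite(f'pics/{n}6.png',r.capture(n)[:,:,::-1])
s=cv2.imread('pics/scene6.png')[160:320,240:420]
cv2.imwrite('pics/c8.png',cv2.resize(s,None,fx=3.6,fy=3.6))
```

```text
t 9.92 tcp [ 0.5418 -0.0271  0.0934] F [0.1 0.7 0.3] w 34.6 j [ 14.3  22.1 -21.8   0.1 -45.7 -14.4]
```

View pics/c8.png

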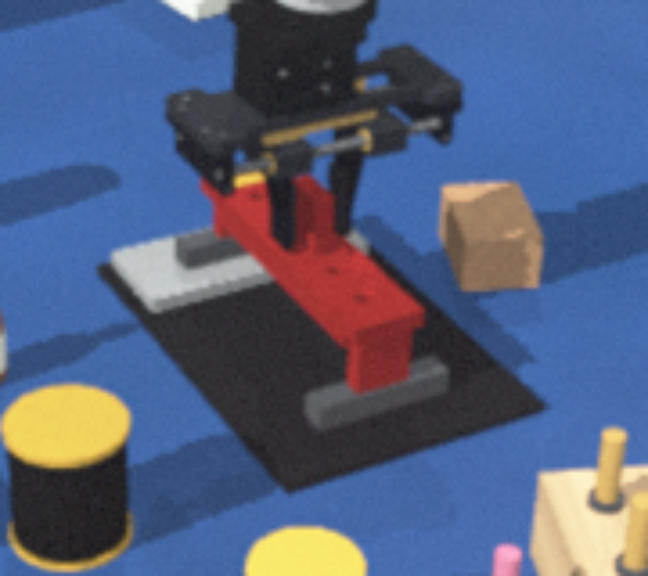

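View pics/wrist6.png

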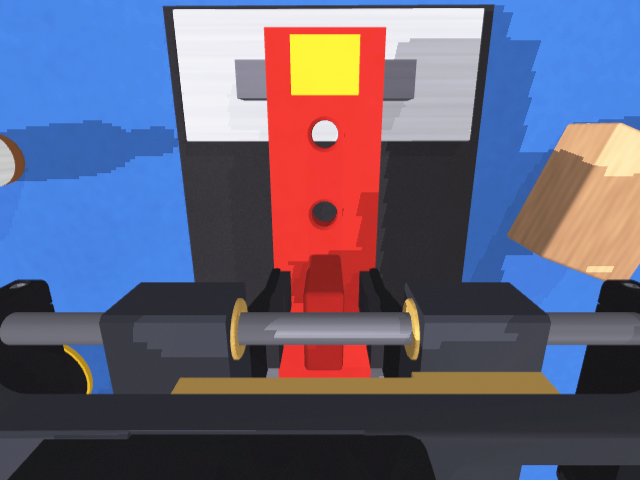

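Run:
```python
from h import *
go(([.542,-.027,.16],Rdown(-180,0)),([.542,-.132,.16],Rdown(-180,0)),([.542,-.132,.094],Rdown(-180,0)))
```

```text
rot [-0.11  0.06  0.36] shift [-0.0667 -0.0007  0.0002]
rot [-0.11  0.06  0.36] shift [-0.0668 -0.0009 -0.1048]
rot [-0.11  0.06  0.36] shift [-0.0008 -0.0005 -0.1049]
```

Request:
move_arm(
  increments=[0, 0, 0.3, -0.0668, -0.0007, 0, 0.035, 0, 0, 0.3, -0.0668, -0.0007, 0, 0.035, 0, 0, 0.3, -0.0668, -0.0007, 0, 0.035, 0, 0, 0.3, -0.0668, -0.0008, -0.105, 0, 0, 0, 0.3, -0.0668, -0.0008, -0.105, 0, 0, 0, 0.3, -0.0668, -0.0008, -0.105, 0, 0, 0, 0.3, -0.0668, -0.0008, -0.105, 0, 0, 0, 0.3, -0.03, -0.0005, -0.105, 0, 0, 0, 0.3, -0.01, -0.0005, -0.105, 0, 0, 0, 0.3, -0.001, -0.0005, -0.105, 0, 0, 0, 0.3, -0.001, -0.0005, -0.105, 0, 0, 0, 0.3, -0.001, -0.0005, -0.105, 0],
)

```text
time_s: 11.02
tcp_pos: [0.5424, -0.1319, 0.0944]
ee_rot: [[0.001, -1.0, 0.001], [0.0, 0.001, 1.0], [-1.0, -0.001, 0.0]]
wrist_force: [0.2, 0.6, 1.3]
gripper_width: 0.004
```

Run:
```python
from h import *
st()
for n in ['wrist']:cv2.imwrite(f'pics/{n}7.png',r.capture(n)[:,:,::-1])
```

```text
t 11.02 tcp [ 0.5424 -0.1319  0.0944] F [0.2 0.6 1.3] w 0.3 j [  3.   23.4 -19.3  -0.  -47.3  -3. ]
```

View pics/wrist7.png

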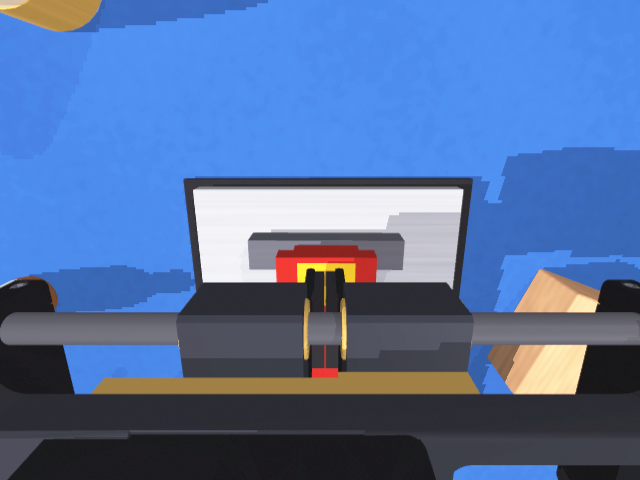

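Request:
move_arm(
  increments=[0, 0, 0, 0.002, 0, 0, 0, 0, 0, 0, 0.004, 0, 0, 0, 0, 0, 0, 0.005, 0, 0, 0, 0, 0, 0, 0.005, 0, 0, 0],
)

```text
time_s: 11.4
tcp_pos: [0.542, -0.132, 0.0896]
ee_rot: [[0.001, -1.0, 0.002], [0.001, 0.002, 1.0], [-1.0, -0.001, 0.001]]
wrist_force: [0.6, 0.1, -0.3]
gripper_width: 0.005
```

Request:
move_arm(
  increments=[0, 0, 0, 0.001, 0, 0, 0, 0, 0, 0, 0.001, 0, 0, 0],
)

```text
time_s: 11.57
tcp_pos: [0.5422, -0.1321, 0.0885]
ee_rot: [[0.002, -1.0, 0.002], [0.001, 0.002, 1.0], [-1.0, -0.002, 0.001]]
wrist_force: [-0.8, 0.2, 0.1]
gripper_width: 0.005
```

Request:
move_arm(
  increments=[0, 0, 0, 0.001, 0, 0, 0, 0, 0, 0, 0.001, 0, 0, 0],
)

```text
time_s: 11.73
tcp_pos: [0.5422, -0.1321, 0.0884]
ee_rot: [[0.001, -1.0, 0.001], [0.001, 0.001, 1.0], [-1.0, -0.001, 0.001]]
wrist_force: [-2.0, 1.3, 5.6]
gripper_width: 0.004
```

Request:
move_arm(
  increments=[0, 0, 0, 0.0005, 0, 0, 0, 0, 0, 0, 0.0005, 0, 0, 0, 0, 0, 0, 0.0005, 0, 0, 0, 0, 0, 0, 0.0005, 0, 0, 0],
)

```text
time_s: 12.07
tcp_pos: [0.5422, -0.1321, 0.0884]
ee_rot: [[0.002, -1.0, 0.001], [0.001, 0.001, 1.0], [-1.0, -0.002, 0.001]]
wrist_force: [-2.8, 2.3, 8.6]
gripper_width: 0.009
```

Run:
```python
from h import *
st()
cv2.imwrite('pics/scene8.png',r.capture('scene')[:,:,::-1])
s=cv2.imread('pics/scene8.png')[160:320,240:420]
cv2.imwrite('pics/c9.png',cv2.resize(s,None,fx=3.6,fy=3.6))
```

```text
t 12.07 tcp [ 0.5422 -0.1321  0.0884] F [-2.8  2.3  8.6] w 0.8 j [  2.9  23.8 -19.7  -0.  -46.4  -3. ]
```

View pics/c9.png

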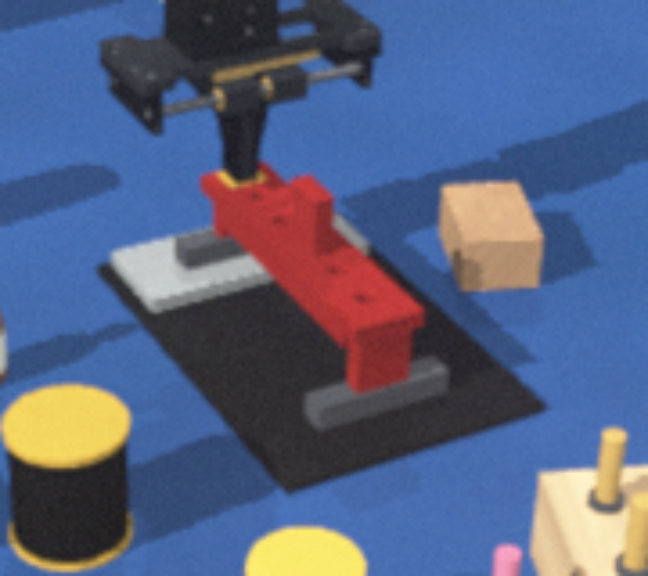

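Run:
```python
from h import *
go(([.542,-.132,.22],Rdown(-180,0)),([.510,.29,.22],Rdown(-180,0)))
```

```text
rot [-0.07  0.03  0.1 ] shift [-1.316e-01 -0.000e+00  1.000e-04]
rot [-0.07  0.03  0.1 ] shift [-0.1314  0.0325  0.4221]
```

Request:
move_arm(
  increments=[0, 0, 0, -0.13, 0, 0, 0, 0, 0, 0, -0.13, 0, 0, 0, 0, 0, 0, -0.13, 0, 0, 0, 0, 0, 0, -0.131, 0.0325, 0.422, 0.05, 0, 0, 0, -0.131, 0.0325, 0.422, 0.05, 0, 0, 0, -0.131, 0.0325, 0.422, 0.05, 0, 0, 0, -0.131, 0.0325, 0.422, 0.05, 0, 0, 0, -0.131, 0.0325, 0.422, 0.05, 0, 0, 0, -0.131, 0.0325, 0.422, 0.05, 0, 0, 0, -0.131, 0.0325, 0.422, 0.05, 0, 0, 0, -0.131, 0.0325, 0.422, 0.05, 0, 0, 0, -0.131, 0.0325, 0.422, 0.05],
)

```text
time_s: 13.12
tcp_pos: [0.5131, 0.2437, 0.2176]
ee_rot: [[0.001, -1.0, 0.002], [0.001, 0.002, 1.0], [-1.0, -0.001, 0.001]]
wrist_force: [1.7, -0.1, -0.6]
gripper_width: 0.547
```

Request:
move_arm(
  increments=[0, 0, 0, 0, 0, 0, 0.05, 0, 0, 0, 0, 0, 0, 0.05, 0, 0, 0, 0, 0, 0, 0.05, 0, 0, 0, 0, 0, 0, 0.05, 0, 0, 0, 0, 0, 0, 0.05],
)

```text
time_s: 13.53
tcp_pos: [0.5139, 0.2404, 0.2175]
ee_rot: [[0.001, -1.0, 0.004], [0.001, 0.004, 1.0], [-1.0, -0.001, 0.001]]
wrist_force: [-0.0, -0.3, 0.5]
gripper_width: 0.575
```

Run:
```python
from h import *
st()
for n in ['wrist','top']:cv2.imwrite(f'pics/{n}9.png',r.capture(n)[:,:,::-1])
```

```text
t 13.53 tcp [0.5139 0.2404 0.2175] F [-0.  -0.3  0.5] w 50.0 j [ 41.4  17.   -9.   -0.  -63.9 -41.6]
```

View pics/wrist9.png

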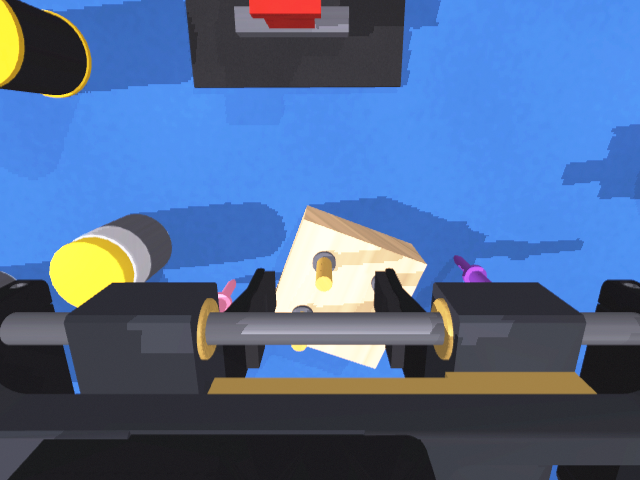

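View pics/top9.png

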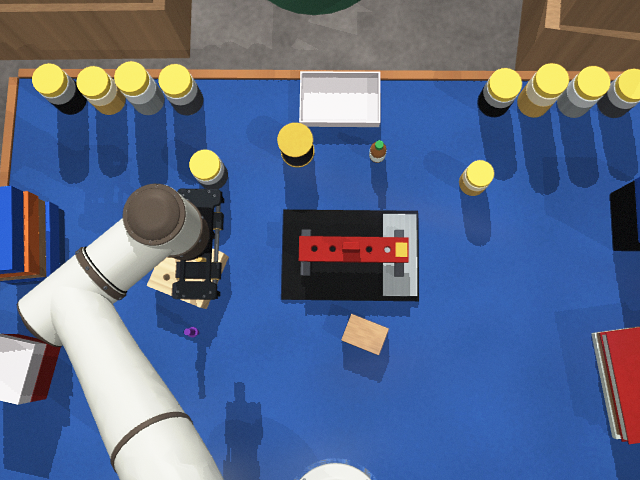

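Run:
```python
from h import *
ps=pose()
im=cv2.imread('pics/wrist9.png');cv2.imwrite('pics/c10.png',cv2.resize(im[200:375,220:440],None,fx=3.5,fy=3.5,interpolation=cv2.INTER_CUBIC))
im=cv2.imread('pics/top9.png');cv2.imwrite('pics/c11.png',cv2.resize(im[205:305,275:425],None,fx=5,fy=5,interpolation=cv2.INTER_CUBIC))
print(onz('wrist',324,257,.067,ps),onz('wrist',324,287,.112,ps))
```

```text
[0.51541169 0.27764078 0.067     ] [0.51538102 0.28667323 0.112     ]
```

View pics/c10.png

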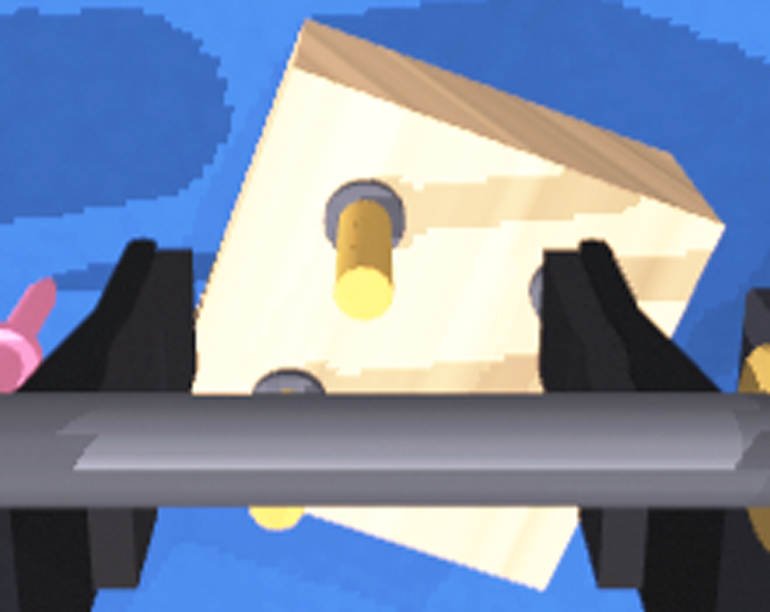

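View pics/c11.png

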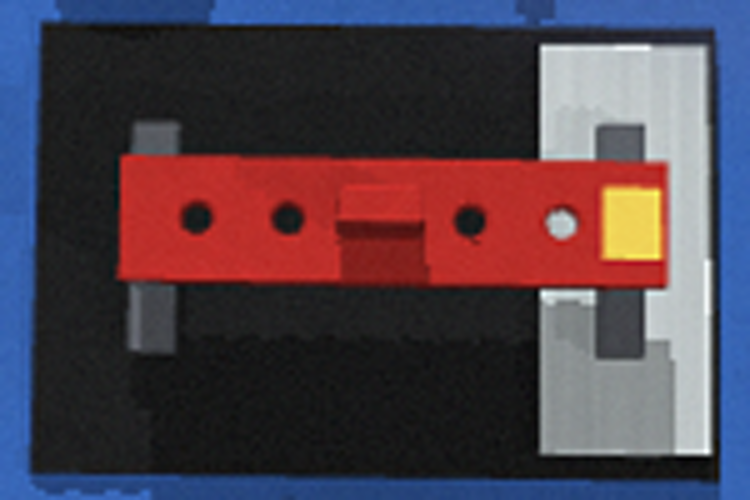

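Run:
```python
from h import *
go(([.515,.283,.14],Rdown(-180,0)),([.515,.283,.081],Rdown(-180,0)))
```

```text
rot [-0.22  0.06  0.05] shift [ 0.0776 -0.0008  0.0424]
rot [-0.22  0.06  0.05] shift [ 0.1366 -0.0007  0.0423]
```

Request:
move_arm(
  increments=[-0.2, 0, 0, 0.03, -0.0008, 0.0424, 0.05, -0.2, 0, 0, 0.06, -0.0008, 0.0424, 0.05, -0.2, 0, 0, 0.08, -0.0008, 0.0424, 0.05, -0.2, 0, 0, 0.09, -0.0008, 0.0424, 0.05, -0.2, 0, 0, 0.11, -0.0008, 0.0424, 0.05, -0.2, 0, 0, 0.125, -0.0008, 0.0424, 0.05, -0.2, 0, 0, 0.1366, -0.0008, 0.0424, 0.05, -0.2, 0, 0, 0.1366, -0.0008, 0.0424, 0.05, -0.2, 0, 0, 0.1366, -0.0008, 0.0424, 0.05],
)

```text
time_s: 14.38
tcp_pos: [0.5153, 0.2837, 0.0813]
ee_rot: [[0.001, -1.0, -0.001], [0.001, -0.001, 1.0], [-1.0, -0.001, 0.001]]
wrist_force: [-0.2, 0.3, 0.2]
gripper_width: 0.572
```

Run:
```python
from h import *
st()
for n in ['wrist']:cv2.imwrite(f'pics/{n}10.png',r.capture(n)[:,:,::-1])
```

```text
t 14.38 tcp [0.5153 0.2837 0.0813] F [-0.2  0.3  0.2] w 49.7 j [ 44.6  26.8 -15.7   0.  -47.4 -44.6]
```

View pics/wrist10.png

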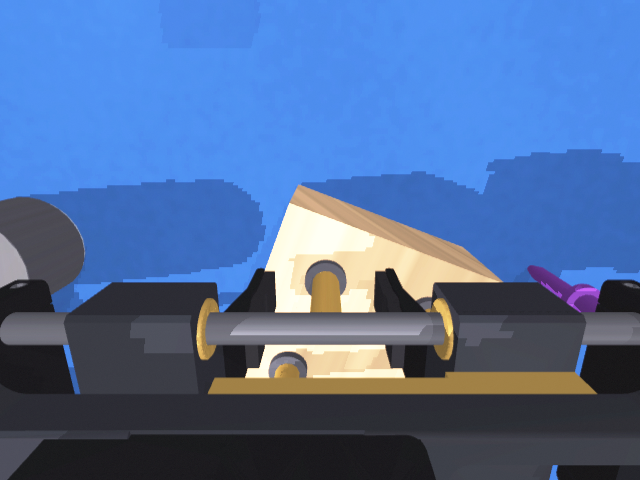

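Run:
```python
from h import *
ps=pose()
print(onz('wrist',325,279,.067,ps),proj('wrist',[[.5153,.2837,.067]],ps))
im=cv2.imread('pics/wrist10.png');cv2.imwrite('pics/c12.png',cv2.resize(im[250:320,250:400],None,fx=5,fy=5,interpolation=cv2.INTER_CUBIC))
```

```text
[0.51624822 0.28292343 0.067     ] [[326.80642427 280.3674995 ]]
```

View pics/c12.png

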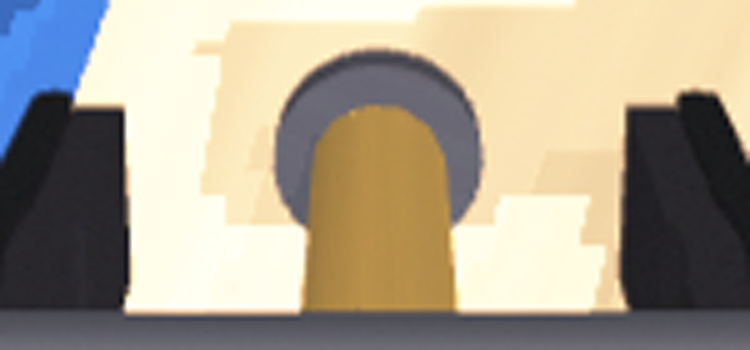

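Request:
move_arm(
  increments=[0, 0, 0, 0, 0, 0, 0, 0, 0, 0, 0, 0, 0, 0, 0, 0, 0, 0, 0, 0, 0, 0, 0, 0, 0, 0, 0, 0, 0, 0, 0, 0, 0, 0, 0, 0, 0, 0, 0, 0, 0, 0, 0, 0, 0, -0.02, 0, 0, 0, 0, 0, 0, -0.04, 0, 0, 0, 0, 0, 0, -0.065, 0, 0, 0, 0, 0, 0, -0.09, 0, 0, 0, 0, 0, 0, -0.11, 0, 0, 0, 0, 0, 0, -0.11, 0, 0, 0],
)

```text
time_s: 15.43
tcp_pos: [0.5168, 0.2856, 0.1958]
ee_rot: [[0.009, -1.0, -0.003], [0.006, -0.002, 1.0], [-1.0, -0.009, 0.006]]
wrist_force: [1.0, 0.9, -0.1]
gripper_width: 0.156
```

Run:
```python
from h import *
st()
for n in ['wrist']:cv2.imwrite(f'pics/{n}11.png',r.capture(n)[:,:,::-1])
P=np.array([onz('top',275+u/5,205+v/5,.0804) for u,v in [(197,218),(288,218),(470,221),(562,223)]]);print(P.round(4),P.mean(0))
go(([.541,.049,.19],Rdown(-180,0)))
```

```text
t 15.43 tcp [0.5168 0.2856 0.1958] F [ 1.   0.9 -0.1] w 13.6 j [ 44.7  19.9  -8.    0.1 -61.4 -44.6]
[[ 0.5402  0.0487  0.0804]
 [ 0.5406  0.0108  0.0804]
 [ 0.5401 -0.0648  0.0804]
 [ 0.5396 -0.1029  0.0804]] [ 0.54012363 -0.02705341  0.0804    ]
rot [0.1  0.26 0.27] shift [ 0.0023 -0.025  -0.236 ]
```

View pics/wrist11.png

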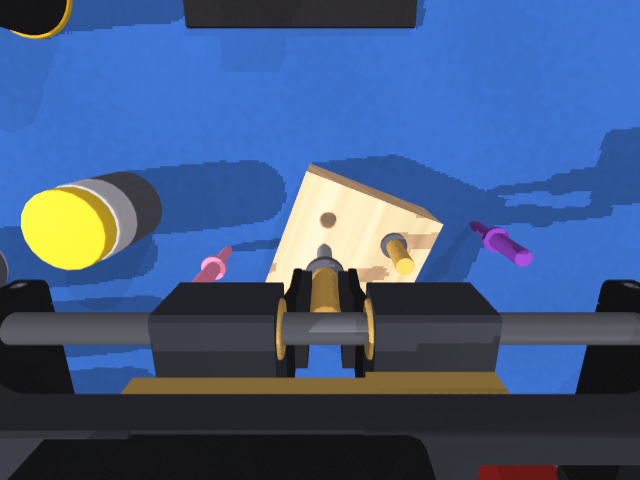

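Request:
move_arm(
  increments=[0, 0.2, 0.2, 0.002, -0.004, -0.036, 0, 0, 0.2, 0.2, 0.002, -0.008, -0.076, 0, 0, 0.2, 0.2, 0.002, -0.012, -0.116, 0, 0, 0.2, 0.2, 0.002, -0.016, -0.156, 0, 0, 0.2, 0.2, 0.002, -0.02, -0.196, 0, 0, 0.2, 0.2, 0.002, -0.024, -0.226, 0, 0, 0.2, 0.2, 0.002, -0.025, -0.236, 0, 0, 0.2, 0.2, 0.002, -0.025, -0.236, 0, 0, 0.2, 0.2, 0.002, -0.025, -0.236, 0, 0, 0.2, 0.2, 0.002, -0.025, -0.236, 0],
)

```text
time_s: 16.32
tcp_pos: [0.5398, 0.049, 0.188]
ee_rot: [[-0.004, -1.0, -0.002], [-0.003, -0.002, 1.0], [-1.0, 0.004, -0.003]]
wrist_force: [0.3, 0.8, -1.2]
gripper_width: 0.148
```

Run:
```python
from h import *
st();ps=pose()
for n in ['wrist']:cv2.imwrite(f'pics/{n}12.png',r.capture(n)[:,:,::-1])
p,R=ps
print('tip pred',proj('wrist',[p+R@[.069,0,0]],ps),'hole pred',proj('wrist',[[.541,.049,.0804],[.541,.011,.0804]],ps))
go(([.541,.049,.165],Rdown(-180,0)))
```

```text
t 16.32 tcp [0.5398 0.049  0.188 ] F [ 0.3  0.8 -1.2] w 12.9 j [ 22.4  16.2 -14.8   0.1 -59.3 -22.3]
tip pred [[325.62566826 247.85407953]] hole pred [[323.38834763 232.09799726]
 [323.45243557 183.3185281 ]]
rot [ 0.17 -0.15 -0.2 ] shift [ 0.0231 -0.0012 -0.0002]
```

View pics/wrist12.png

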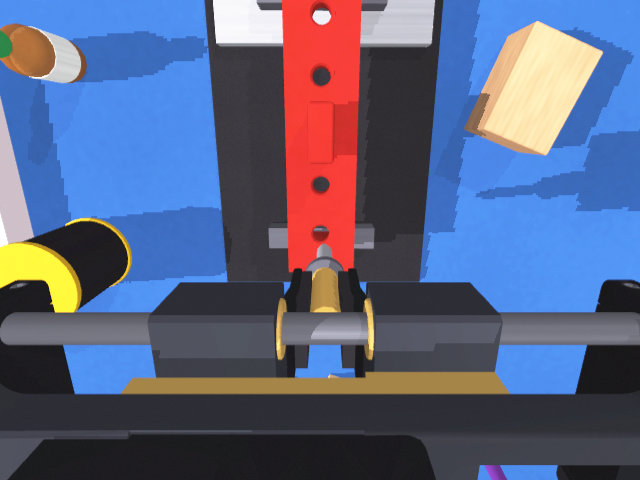

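Run:
```python
from h import *
im=cv2.imread('pics/wrist12.png');cv2.imwrite('pics/c13.png',cv2.resize(im[165:305,270:380],None,fx=5.5,fy=4.2,interpolation=cv2.INTER_CUBIC)[:600])
```

```text
(no output)
```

View pics/c13.png

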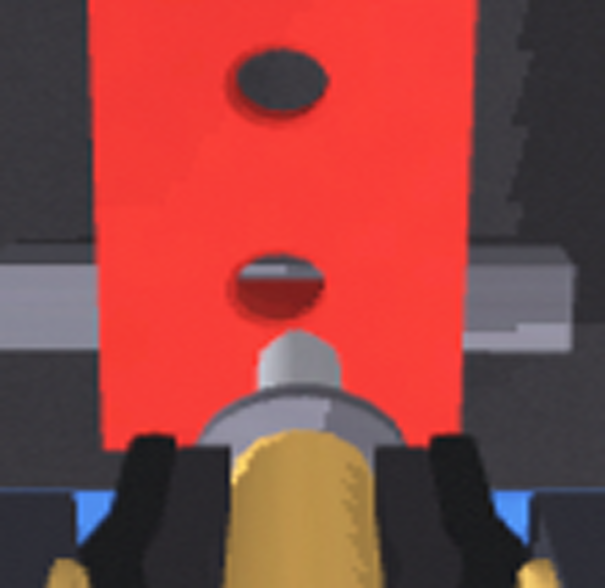

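Run:
```python
from h import *
go(([.5425,.0505,.157],Rdown(-180,0)))
```

```text
rot [ 0.17 -0.15 -0.2 ] shift [ 0.0311 -0.0028  0.0013]
```

Request:
move_arm(
  increments=[0.1, -0.1, -0.2, 0.015, -0.0028, 0.0013, 0, 0.1, -0.1, -0.2, 0.031, -0.0028, 0.0013, 0, 0.1, -0.1, -0.2, 0.031, -0.0028, 0.0013, 0, 0.1, -0.1, -0.2, 0.031, -0.0028, 0.0013, 0, 0.1, -0.1, -0.2, 0.031, -0.0028, 0.0013, 0],
)

```text
time_s: 16.78
tcp_pos: [0.5433, 0.0503, 0.1583]
ee_rot: [[0.002, -1.0, -0.001], [-0.001, -0.001, 1.0], [-1.0, -0.002, -0.001]]
wrist_force: [0.4, -0.6, 0.1]
gripper_width: 0.147
```

```bash
cat >> h.py <<'E'
def look(n,hole=None,L=.069):
    st();ps=pose();p,R=ps
    im=r.capture('wrist')[:,:,::-1].copy();cv2.imwrite(f'pics/w_{n}.png',im)
    cv2.imwrite(f'pics/cw_{n}.png',cv2.resize(im[190:310,265:385],None,fx=5,fy=5,interpolation=cv2.INTER_CUBIC))
    print('tip',((proj('wrist',[p+R@[L,0,0]],ps)-[265,190])*5).round(0))
    if hole is not None: print('hole',((proj('wrist',[hole],ps)-[265,190])*5).round(0))
E
python3 -c "
from h import *
look(13,[.5425,.0505,.0804])"
```

```text
t 16.78 tcp [0.5433 0.0503 0.1583] F [ 0.4 -0.6  0.1] w 12.8 j [ 22.4  18.  -16.8   0.1 -55.  -22.3]
tip [[303. 289.]]
hole [[309. 271.]]
```

View pics/cw_13.png

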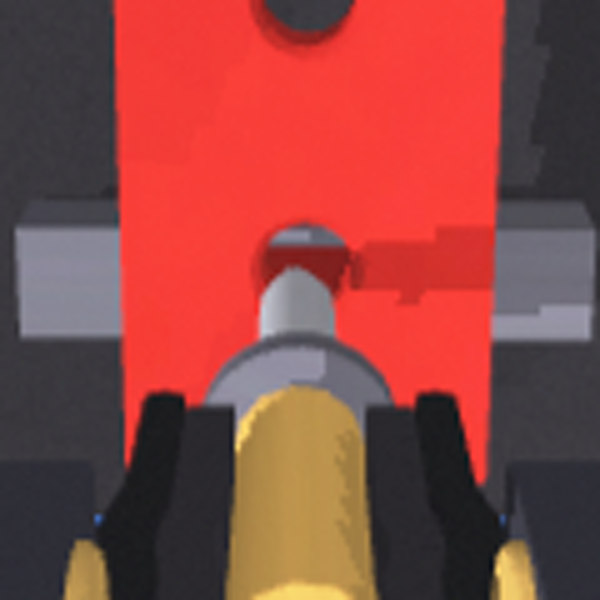

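Run:
```python
from h import *
go(([.5423,.0505,.140],Rdown(-180,0)))
```

```text
rot [ 0.06 -0.02  0.15] shift [0.0186 0.0012 0.0004]
```

Request:
move_arm(
  increments=[0, 0, 0.1, 0.003, 0.001, 0, 0, 0, 0, 0.1, 0.006, 0.001, 0, 0, 0, 0, 0.1, 0.009, 0.001, 0, 0, 0, 0, 0.1, 0.012, 0.001, 0, 0, 0, 0, 0.1, 0.015, 0.001, 0, 0, 0, 0, 0.1, 0.018, 0.001, 0, 0, 0, 0, 0.1, 0.018, 0.001, 0, 0],
)

```text
time_s: 17.42
tcp_pos: [0.5413, 0.0492, 0.1388]
ee_rot: [[-0.002, -1.0, 0.0], [-0.001, 0.0, 1.0], [-1.0, 0.002, -0.001]]
wrist_force: [-0.1, 0.7, -1.3]
gripper_width: 0.147
```

```bash
python3 -c "
from h import *
look(14,[.5425,.0505,.0804])"
```

```text
t 17.42 tcp [0.5413 0.0492 0.1388] F [-0.1  0.7 -1.3] w 12.8 j [ 22.3  19.2 -18.3   0.  -52.6 -22.3]
tip [[303. 289.]]
hole [[293. 326.]]
```

View pics/cw_14.png

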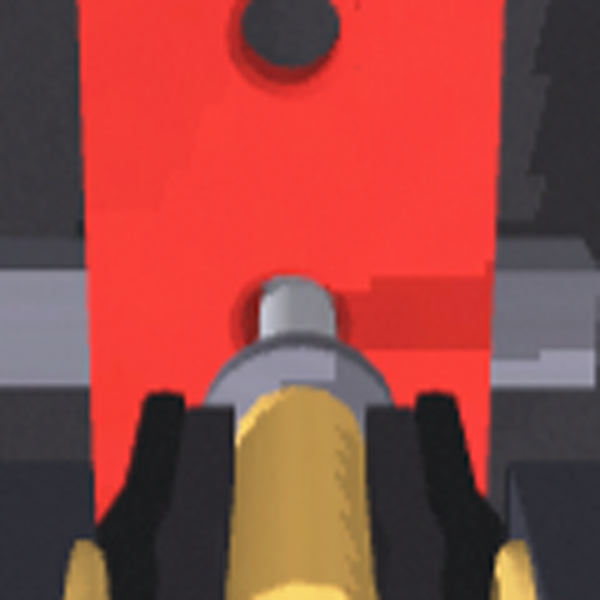

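Request:
move_arm(
  increments=[0, 0, 0, 0.004, -0.001, 0.001, 0, 0, 0, 0, 0.008, -0.001, 0.001, 0, 0, 0, 0, 0.012, -0.001, 0.001, 0, 0, 0, 0, 0.016, -0.001, 0.001, 0, 0, 0, 0, 0.02, -0.001, 0.001, 0, 0, 0, 0, 0.025, -0.001, 0.001, 0, 0, 0, 0, 0.03, -0.001, 0.001, 0, 0, 0, 0, 0.034, -0.001, 0.001, 0, 0, 0, 0, 0.034, -0.001, 0.001, 0],
)

```text
time_s: 18.22
tcp_pos: [0.5427, 0.0504, 0.1063]
ee_rot: [[-0.001, -1.0, -0.001], [-0.001, -0.001, 1.0], [-1.0, 0.001, -0.001]]
wrist_force: [-2.1, 1.0, 6.1]
gripper_width: 0.154
```

```bash
python3 -c "
from h import *
look(15,[.5425,.0505,.0804])"
```

```text
t 18.22 tcp [0.5427 0.0504 0.1063] F [-2.1  1.   6.1] w 13.4 j [ 22.4  21.5 -20.3   0.1 -48.2 -22.4]
tip [[303. 289.]]
hole [[306. 417.]]
```

View pics/cw_15.png

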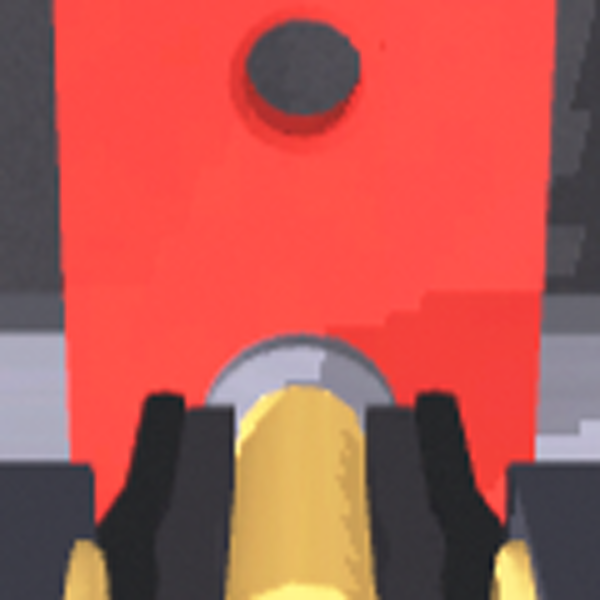

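Request:
move_arm(
  increments=[0, 0, 0, 0.002, 0, 0, 0, 0, 0, 0, 0.003, 0, 0, 0, 0, 0, 0, 0.003, 0, 0, 0],
)

```text
time_s: 18.52
tcp_pos: [0.5429, 0.0504, 0.1061]
ee_rot: [[0.0, -1.0, -0.001], [-0.002, -0.001, 1.0], [-1.0, -0.0, -0.002]]
wrist_force: [-7.6, 1.7, 19.9]
gripper_width: 0.147
```

```bash
python3 -c "
from h import *
ps=pose();p,R=ps
for d in (.0143,.017,.019,.021,.024): print(d,proj('wrist',[p+R@[d,0,-.011],p+R@[d+.005,0,-.011]],ps).round(1))
for L in (.064,.069,.074,.079): print(L,proj('wrist',[p+R@[L,0,-.0025]],ps).round(1))
im=r.capture('scene');cv2.imwrite('pics/c16.png',cv2.resize(im[150:300,250:400,::-1],None,fx=4,fy=4,interpolation=cv2.INTER_CUBIC))
"
```

```text
0.0143 [[326.  262.2]
 [326.  258.7]]
0.017 [[326.  260.3]
 [326.  257. ]]
0.019 [[326.  258.9]
 [326.  255.7]]
0.021 [[326.  257.6]
 [325.9 254.4]]
0.024 [[326.  255.7]
 [325.9 252.5]]
0.064 [[325.7 246.7]]
0.069 [[325.6 244.3]]
0.074 [[325.6 242. ]]
0.079 [[325.6 239.8]]
```

View pics/c16.png

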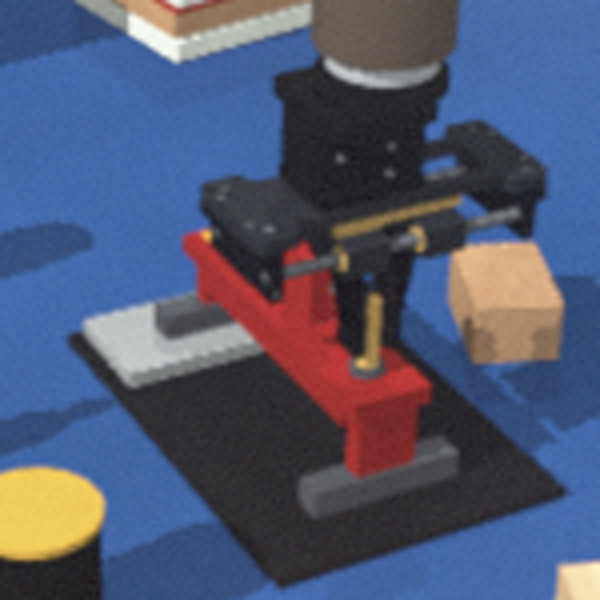

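Request:
move_arm(
  increments=[0, 0, 0, -0.002, 0, 0, 0.03, 0, 0, 0, -0.003, 0, 0, 0.045, 0, 0, 0, -0.003, 0, 0, 0.045, 0, 0, 0, -0.003, 0, 0, 0.045, 0, 0, 0, -0.003, 0, 0, 0.045, 0, 0, 0, -0.04, 0, 0, 0.045, 0, 0, 0, -0.08, 0, 0, 0.045, 0, 0, 0, -0.1, 0, 0, 0.045, 0, 0, 0, -0.1, 0, 0, 0.045],
)

```text
time_s: 19.32
tcp_pos: [0.546, 0.0511, 0.208]
ee_rot: [[0.01, -1.0, -0.001], [0.002, -0.001, 1.0], [-1.0, -0.01, 0.002]]
wrist_force: [-0.1, -0.5, -0.0]
gripper_width: 0.513
```

```bash
python3 -c "
from h import *
look(17,[.5425,.0505,.0804])
im=r.capture('scene');cv2.imwrite('pics/c17.png',cv2.resize(im[150:300,250:400,::-1],None,fx=4,fy=4,interpolation=cv2.INTER_CUBIC))
go(([.5355,.34,.22],Rdown(-180)),([.5355,.31,.22],Rdown(-180)))
"
```

```text
t 19.32 tcp [0.546  0.0511 0.208 ] F [-0.1 -0.5 -0. ] w 44.6 j [ 22.4  15.4 -12.8   0.1 -61.3 -22.4]
tip [[303. 289.]]
hole [[330. 170.]]
rot [-0.03  0.01 -0.  ] shift [-0.0171  0.0075  0.2894]
rot [-0.03  0.01 -0.  ] shift [-0.0171  0.0075  0.2594]
```

View pics/c17.png

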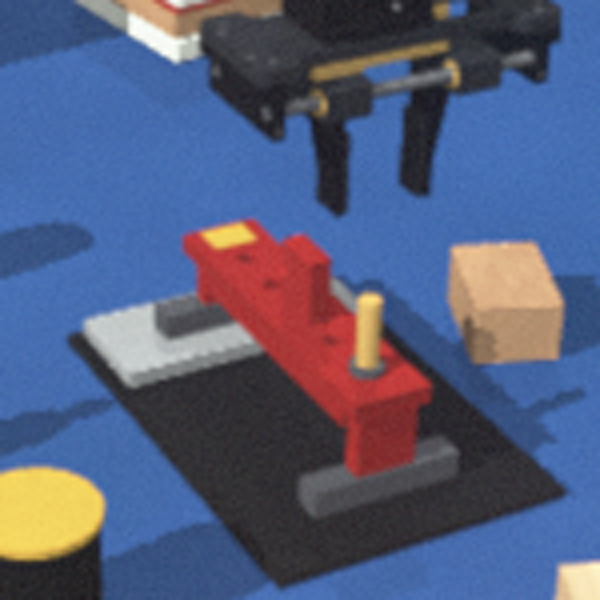

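View pics/w_17.png

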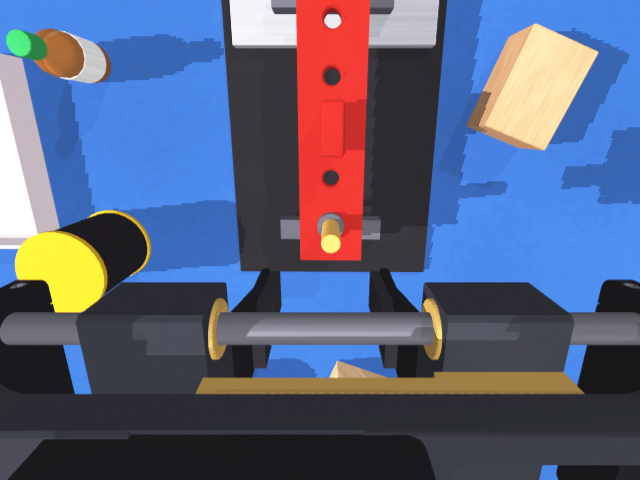

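Request:
move_arm(
  increments=[0, 0, 0, -0.017, 0.008, 0.289, 0.05, 0, 0, 0, -0.017, 0.008, 0.289, 0.05, 0, 0, 0, -0.017, 0.008, 0.289, 0.05, 0, 0, 0, -0.017, 0.008, 0.289, 0.05, 0, 0, 0, -0.017, 0.008, 0.289, 0.05, 0, 0, 0, -0.017, 0.008, 0.289, 0.05, 0, 0, 0, -0.017, 0.008, 0.289, 0.05, 0, 0, 0, -0.017, 0.008, 0.289, 0.05, 0, 0, 0, -0.017, 0.008, 0.289, 0.05, 0, 0, 0, -0.017, 0.008, 0.289, 0.05, 0, 0, 0, -0.017, 0.008, 0.289, 0.05, 0, 0, 0, -0.017, 0.008, 0.289, 0.05],
)

```text
time_s: 20.42
tcp_pos: [0.5349, 0.338, 0.2189]
ee_rot: [[-0.002, -1.0, 0.002], [-0.002, 0.002, 1.0], [-1.0, 0.002, -0.002]]
wrist_force: [-0.0, -0.1, 0.6]
gripper_width: 0.568
```

```bash
python3 -c "
from h import *
look(18,[.537,.3395,.067])
go(([.537,.3395,.16],Rdown(-180)))
"
```

```text
t 20.42 tcp [0.5349 0.338  0.2189] F [-0.  -0.1  0.6] w 49.4 j [ 46.9  23.3   0.7  -0.  -67.6 -47. ]
tip [[303. 289.]]
hole [[288. 149.]]
rot [-0.1  -0.07 -0.08] shift [ 0.0592 -0.002   0.0015]
```

View pics/w_18.png

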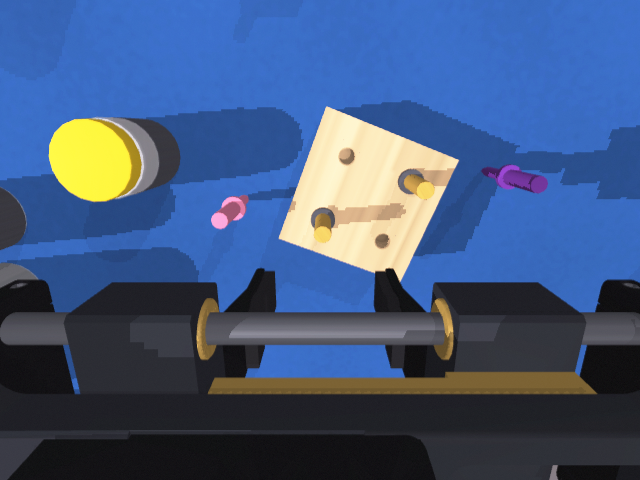

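Request:
move_arm(
  increments=[0, 0, 0, 0.03, -0.002, 0.0015, 0.05, 0, 0, 0, 0.06, -0.002, 0.0015, 0.05, 0, 0, 0, 0.07, -0.002, 0.0015, 0.05, 0, 0, 0, 0.09, -0.002, 0.0015, 0.05, 0, 0, 0, 0.11, -0.002, 0.0015, 0.05, 0, 0, 0, 0.13, -0.002, 0.0015, 0.05, 0, 0, 0, 0.138, -0.002, 0.0015, 0.05, 0, 0, 0, 0.138, -0.002, 0.0015, 0.05, 0, 0, 0, 0.138, -0.002, 0.0015, 0.05],
)

```text
time_s: 21.22
tcp_pos: [0.5374, 0.3408, 0.0822]
ee_rot: [[-0.0, -1.0, 0.0], [-0.001, 0.0, 1.0], [-1.0, 0.0, -0.001]]
wrist_force: [0.8, -1.0, 0.7]
gripper_width: 0.573
```

```bash
python3 -c "
from h import *
look(19,[.537,.3395,.067])
"
```

```text
t 21.22 tcp [0.5374 0.3408 0.0822] F [ 0.8 -1.   0.7] w 49.8 j [ 46.9  30.7  -8.3   0.  -51.  -47. ]
tip [[303. 289.]]
hole [[309. 445.]]
```

View pics/cw_19.png

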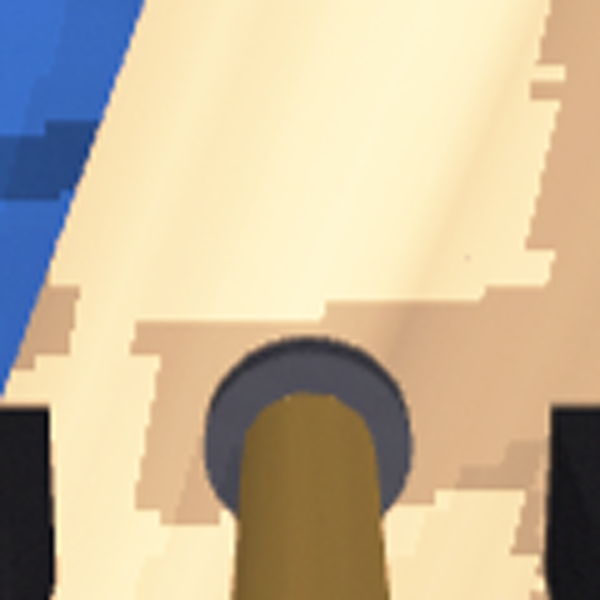

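Request:
move_arm(
  increments=[0, 0, 0, 0.001, 0, -0.001, 0.05, 0, 0, 0, 0.001, 0, -0.001, 0, 0, 0, 0, 0.001, 0, -0.001, 0, 0, 0, 0, 0.001, 0, -0.001, 0, 0, 0, 0, 0.001, 0, -0.001, 0, 0, 0, 0, 0.001, 0, -0.001, 0, 0, 0, 0, 0.001, 0, -0.001, 0, 0, 0, 0, 0.001, 0, -0.001, 0, 0, 0, 0, -0.015, 0, -0.001, 0, 0, 0, 0, -0.03, 0, -0.001, 0, 0, 0, 0, -0.05, 0, -0.001, 0, 0, 0, 0, -0.07, 0, -0.001, 0],
)

```text
time_s: 22.27
tcp_pos: [0.5364, 0.3396, 0.1514]
ee_rot: [[-0.002, -1.0, 0.0], [-0.002, 0.0, 1.0], [-1.0, 0.002, -0.002]]
wrist_force: [-1.1, -0.0, 0.1]
gripper_width: 0.148
```

Request:
move_arm(
  increments=[0, 0, 0, -0.025, 0, 0, 0, 0, 0, 0, -0.045, 0, 0, 0, 0, 0, 0, -0.045, 0, 0, 0, 0, 0, 0, -0.045, 0, 0, 0],
)

```text
time_s: 22.6
tcp_pos: [0.537, 0.3403, 0.1974]
ee_rot: [[0.0, -1.0, 0.0], [0.001, 0.0, 1.0], [-1.0, -0.0, 0.001]]
wrist_force: [0.5, 0.9, -0.7]
gripper_width: 0.149
```

```bash
python3 -c "
from h import *
look(20)
im=r.capture('top');cv2.imwrite('pics/c20.png',cv2.resize(im[205:305,275:425,::-1],None,fx=5,fy=5,interpolation=cv2.INTER_CUBIC))
go(([.5425,.0125,.2],Rdown(-180)))
"
```

```text
t 22.6 tcp [0.537  0.3403 0.1974] F [ 0.5  0.9 -0.7] w 13.0 j [ 46.9  24.4  -0.8  -0.  -64.8 -46.9]
tip [[303. 289.]]
rot [-0.03 -0.12 -0.19] shift [-0.0044 -0.0066 -0.3269]
```

View pics/c20.png

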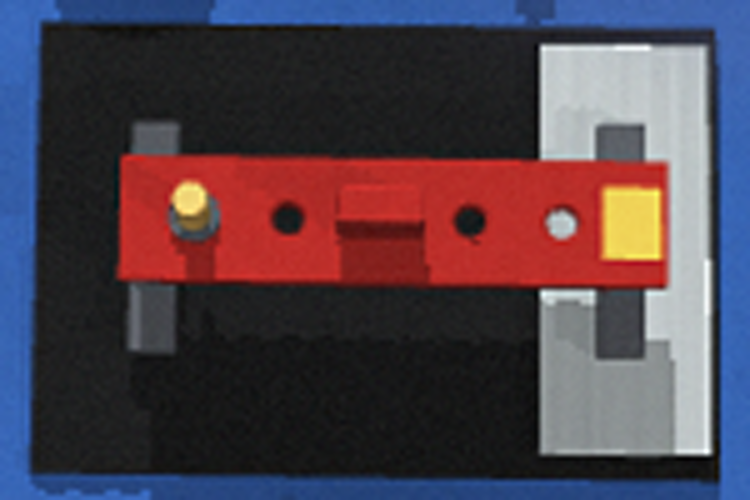

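View pics/w_20.png

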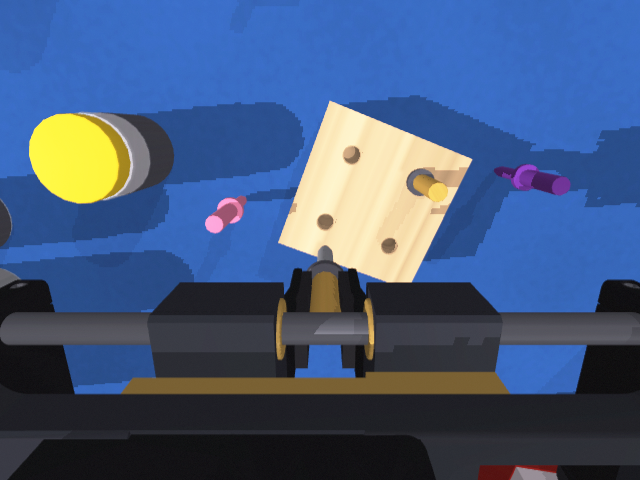

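Request:
move_arm(
  increments=[0, 0, 0, -0.035, -0.001, -0.036, 0, 0, 0, 0, -0.035, -0.002, -0.076, 0, 0, 0, 0, -0.035, -0.003, -0.116, 0, 0, 0, 0, -0.035, -0.004, -0.156, 0, 0, 0, 0, -0.035, -0.005, -0.196, 0, 0, 0, 0, -0.035, -0.006, -0.236, 0, 0, 0, 0, -0.035, -0.006, -0.276, 0, 0, 0, 0, -0.035, -0.006, -0.306, 0, 0, 0, 0, -0.035, -0.0066, -0.327, 0, 0, 0, 0, -0.035, -0.0066, -0.327, 0, 0, 0, 0, -0.035, -0.0066, -0.327, 0, 0, 0, 0, -0.02, -0.0066, -0.327, 0],
)

```text
time_s: 23.7
tcp_pos: [0.5451, 0.0134, 0.2183]
ee_rot: [[0.004, -1.0, -0.0], [-0.0, -0.0, 1.0], [-1.0, -0.004, -0.0]]
wrist_force: [-0.0, 0.9, 0.2]
gripper_width: 0.152
```

```bash
python3 -c "
from h import *
look(21,[.5425,.0125,.0804])
go(([.5425,.0125,.164],Rdown(-180)))
"
```

```text
t 23.7 tcp [0.5451 0.0134 0.2183] F [-0.   0.9  0.2] w 13.2 j [ 18.5  14.7 -12.1   0.1 -63.  -18.5]
tip [[303. 289.]]
hole [[320. 154.]]
rot [-0.01 -0.03 -0.29] shift [ 0.0494 -0.0005 -0.0012]
```

View pics/cw_21.png

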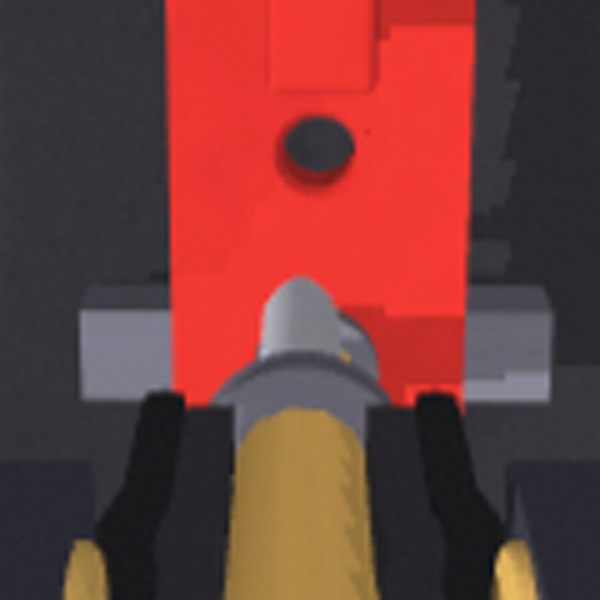

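Request:
move_arm(
  increments=[0, 0, -0.3, 0.025, -0.0005, -0.0012, 0, 0, 0, -0.3, 0.049, -0.0005, -0.0012, 0, 0, 0, -0.3, 0.06, -0.0005, -0.0012, 0, 0, 0, -0.3, 0.06, -0.0005, -0.0012, 0, 0, 0, -0.3, 0.06, -0.0005, -0.0012, 0, 0, 0, -0.3, 0.06, -0.0005, -0.0012, 0],
)

```text
time_s: 24.25
tcp_pos: [0.5446, 0.0125, 0.1574]
ee_rot: [[0.006, -1.0, -0.001], [-0.001, -0.001, 1.0], [-1.0, -0.006, -0.001]]
wrist_force: [-0.4, 0.1, 0.2]
gripper_width: 0.155
```

```bash
python3 -c "
from h import *
look(22,[.5425,.0125,.0804])
go(([.5425,.0125,.14],Rdown(-180)))
"
```

```text
t 24.25 tcp [0.5446 0.0125 0.1574] F [-0.4  0.1  0.2] w 13.4 j [ 18.5  17.9 -17.2   0.2 -54.6 -18.5]
tip [[303. 289.]]
hole [[321. 271.]]
rot [ 0.05 -0.03  0.37] shift [0.0178 0.0024 0.0001]
```

View pics/cw_22.png

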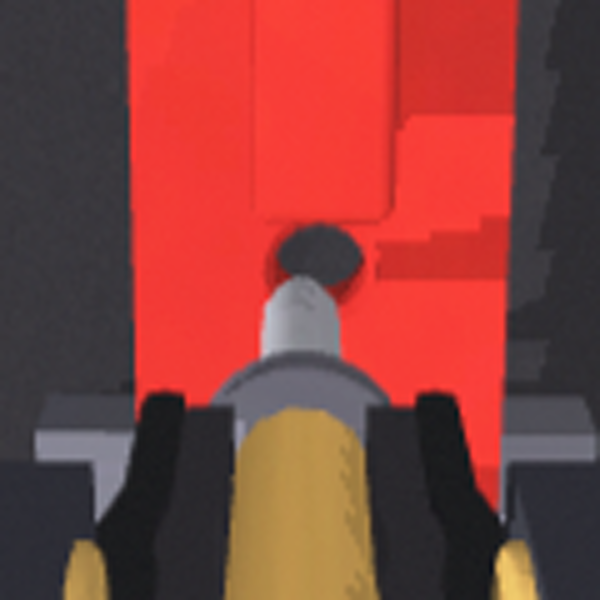

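Request:
move_arm(
  increments=[0, 0, 0.2, 0.002, 0.0022, 0.0003, 0, 0, 0, 0.3, 0.004, 0.0022, 0.0003, 0, 0, 0, 0.3, 0.008, 0.0022, 0.0003, 0, 0, 0, 0.3, 0.012, 0.0022, 0.0003, 0, 0, 0, 0.3, 0.016, 0.0022, 0.0003, 0, 0, 0, 0.3, 0.019, 0.0022, 0.0003, 0, 0, 0, 0.3, 0.019, 0.0022, 0.0003, 0],
)

```text
time_s: 24.88
tcp_pos: [0.5412, 0.0118, 0.1366]
ee_rot: [[-0.003, -1.0, 0.0], [-0.001, 0.0, 1.0], [-1.0, 0.003, -0.001]]
wrist_force: [0.4, -0.2, -0.3]
gripper_width: 0.151
```

```bash
python3 -c "
from h import *
look(23,[.5425,.0125,.0804])
go(([.5425,.0125,.105],Rdown(-180)))
"
```

```text
t 24.88 tcp [0.5412 0.0118 0.1366] F [ 0.4 -0.2 -0.3] w 13.2 j [ 18.4  19.1 -18.8   0.  -52.3 -18.5]
tip [[303. 289.]]
hole [[292. 327.]]
rot [-0.02 -0.07 -0.12] shift [ 0.0321 -0.0011  0.0007]
```

View pics/cw_23.png

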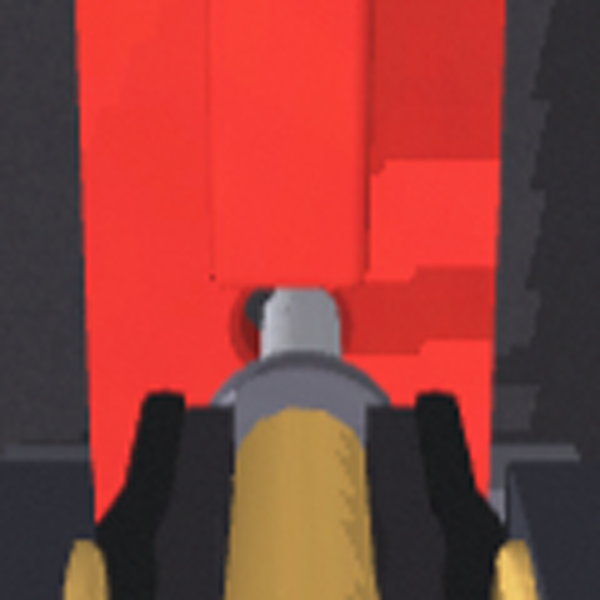

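Request:
move_arm(
  increments=[0, 0, 0, 0.004, -0.001, 0.0007, 0, 0, 0, 0, 0.008, -0.001, 0.0007, 0, 0, 0, 0, 0.012, -0.001, 0.0007, 0, 0, 0, 0, 0.016, -0.001, 0.0007, 0, 0, 0, 0, 0.02, -0.001, 0.0007, 0, 0, 0, 0, 0.025, -0.001, 0.0007, 0, 0, 0, 0, 0.03, -0.001, 0.0007, 0, 0, 0, 0, 0.034, -0.001, 0.0007, 0, 0, 0, 0, 0.034, -0.001, 0.0007, 0],
)

```text
time_s: 25.68
tcp_pos: [0.542, 0.0125, 0.1025]
ee_rot: [[-0.003, -1.0, 0.0], [-0.001, 0.0, 1.0], [-1.0, 0.003, -0.001]]
wrist_force: [-1.0, -0.7, -1.2]
gripper_width: 0.15
```

Request:
move_arm(
  increments=[0, 0, 0, 0.002, 0, 0, 0, 0, 0, 0, 0.003, 0, 0, 0, 0, 0, 0, 0.003, 0, 0, 0],
)

```text
time_s: 25.93
tcp_pos: [0.5427, 0.0127, 0.1005]
ee_rot: [[-0.001, -1.0, 0.0], [-0.001, 0.0, 1.0], [-1.0, 0.001, -0.001]]
wrist_force: [-0.2, -0.2, -0.8]
gripper_width: 0.153
```

Request:
move_arm(
  increments=[0, 0, 0, 0.001, 0, 0, 0, 0, 0, 0, 0.002, 0, 0, 0, 0, 0, 0, 0.002, 0, 0, 0],
)

```text
time_s: 26.18
tcp_pos: [0.5426, 0.0126, 0.0986]
ee_rot: [[-0.001, -1.0, 0.0], [-0.001, 0.0, 1.0], [-1.0, 0.001, -0.001]]
wrist_force: [0.9, -0.6, -1.0]
gripper_width: 0.153
```

```bash
python3 -c "
from h import *
look(24,[.5425,.0125,.0804])
im=r.capture('scene');cv2.imwrite('pics/c24.png',cv2.resize(im[150:300,250:400,::-1],None,fx=4,fy=4,interpolation=cv2.INTER_CUBIC))
"
```

```text
t 26.18 tcp [0.5426 0.0126 0.0986] F [ 0.9 -0.6 -1. ] w 13.3 j [ 18.5  21.9 -21.1   0.  -47.  -18.5]
tip [[303. 289.]]
hole [[306. 443.]]
```

View pics/c24.png

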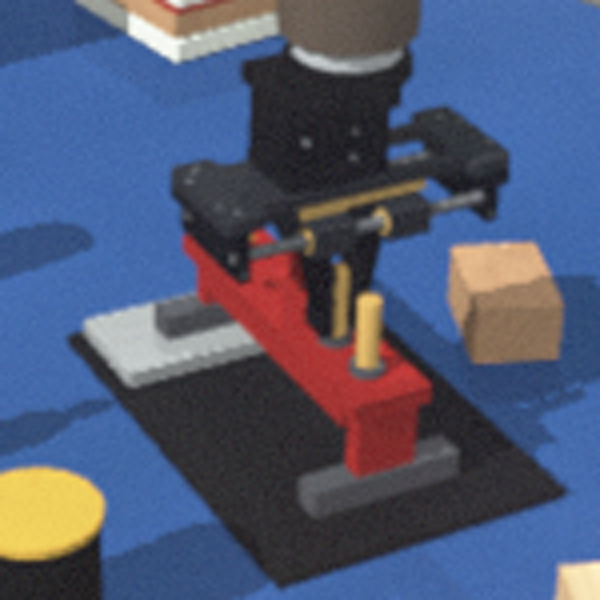

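Request:
move_arm(
  increments=[0, 0, 0, 0.001, 0, 0, 0, 0, 0, 0, 0.0015, 0, 0, 0, 0, 0, 0, 0.0015, 0, 0, 0],
)

```text
time_s: 26.53
tcp_pos: [0.5429, 0.0127, 0.0983]
ee_rot: [[-0.0, -1.0, -0.0], [-0.001, -0.0, 1.0], [-1.0, 0.0, -0.001]]
wrist_force: [-2.5, 0.7, 6.4]
gripper_width: 0.151
```

Request:
move_arm(
  increments=[0, 0, 0, 0.001, 0, 0, 0, 0, 0, 0, 0.0015, 0, 0, 0, 0, 0, 0, 0.0015, 0, 0, 0],
)

```text
time_s: 26.78
tcp_pos: [0.543, 0.0127, 0.0983]
ee_rot: [[0.0, -1.0, -0.001], [-0.001, -0.001, 1.0], [-1.0, -0.0, -0.001]]
wrist_force: [-5.1, 2.0, 13.1]
gripper_width: 0.155
```

Contact: collar seated. Release, retreat, and head for the last pin.

Request:
move_arm(
  increments=[0, 0, 0, -0.002, 0, 0, 0.03, 0, 0, 0, -0.003, 0, 0, 0.045, 0, 0, 0, -0.003, 0, 0, 0.045, 0, 0, 0, -0.003, 0, 0, 0.045, 0, 0, 0, -0.003, 0, 0, 0.045, 0, 0, 0, -0.04, 0, 0, 0.045, 0, 0, 0, -0.08, 0, 0, 0.045, 0, 0, 0, -0.12, 0, 0, 0.045, 0, 0, 0, -0.12, 0, 0, 0.045, 0, 0, 0, -0.12, 0, 0, 0.045],
)

```text
time_s: 27.62
tcp_pos: [0.5442, 0.0131, 0.2183]
ee_rot: [[0.005, -1.0, 0.0], [0.001, 0.0, 1.0], [-1.0, -0.005, 0.001]]
wrist_force: [-0.6, -1.1, -0.2]
gripper_width: 0.513
```

```bash
python3 -c "
from h import *
look(25,[.5425,.0125,.0804])
im=r.capture('scene');cv2.imwrite('pics/c25.png',cv2.resize(im[150:300,250:400,::-1],None,fx=4,fy=4,interpolation=cv2.INTER_CUBIC))
go(([.460,.305,.22],Rdown(-180)))
"
```

```text
t 27.62 tcp [0.5442 0.0131 0.2183] F [-0.6 -1.1 -0.2] w 44.6 j [ 18.5  14.6 -12.3   0.  -62.8 -18.5]
tip [[303. 289.]]
hole [[316. 155.]]
rot [-0.03 -0.04 -0.14] shift [-0.0052  0.0823  0.2923]
```

View pics/c25.png

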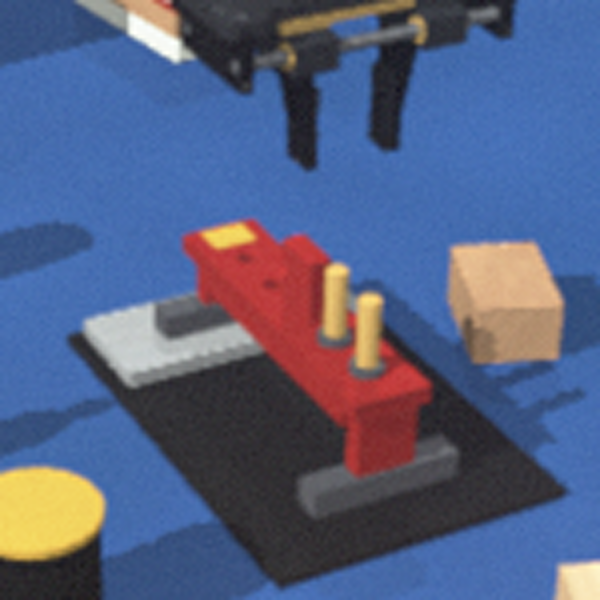

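Request:
move_arm(
  increments=[0, 0, 0, -0.005, 0.0823, 0.2923, 0.05, 0, 0, 0, -0.005, 0.0823, 0.2923, 0.05, 0, 0, 0, -0.005, 0.0823, 0.2923, 0.05, 0, 0, 0, -0.005, 0.0823, 0.2923, 0.05, 0, 0, 0, -0.005, 0.0823, 0.2923, 0.05, 0, 0, 0, -0.005, 0.0823, 0.2923, 0.05, 0, 0, 0, -0.005, 0.0823, 0.2923, 0.05, 0, 0, 0, -0.005, 0.0823, 0.2923, 0.05, 0, 0, 0, -0.005, 0.0823, 0.2923, 0.05, 0, 0, 0, -0.005, 0.0823, 0.2923, 0.05, 0, 0, 0, -0.005, 0.0823, 0.2923, 0.05, 0, 0, 0, -0.005, 0.0823, 0.2923, 0.05],
)

```text
time_s: 28.72
tcp_pos: [0.4608, 0.3036, 0.2199]
ee_rot: [[-0.002, -1.0, 0.002], [-0.002, 0.002, 1.0], [-1.0, 0.002, -0.002]]
wrist_force: [0.4, -0.3, 0.5]
gripper_width: 0.573
```

```bash
python3 -c "
from h import *
look(26,[.460,.305,.067])
print(onz('top',192,331,.05))
go(([.460,.305,.081],Rdown(-180)))
"
```

```text
t 28.72 tcp [0.4608 0.3036 0.2199] F [ 0.4 -0.3  0.5] w 49.9 j [ 50.2  15.5 -10.8  -0.  -63.9 -50.3]
tip [[303. 289.]]
hole [[304. 147.]]
[0.3676954  0.30354318 0.05      ]
rot [-0.12 -0.09 -0.09] shift [0.1391 0.0007 0.0016]
```

View pics/w_26.png

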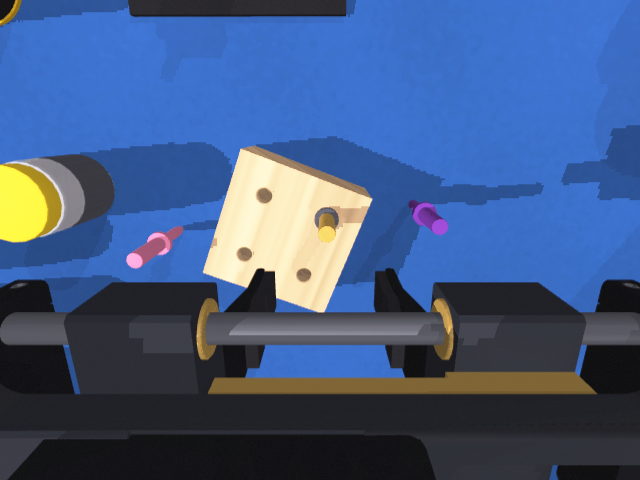

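View pics/cw_26.png

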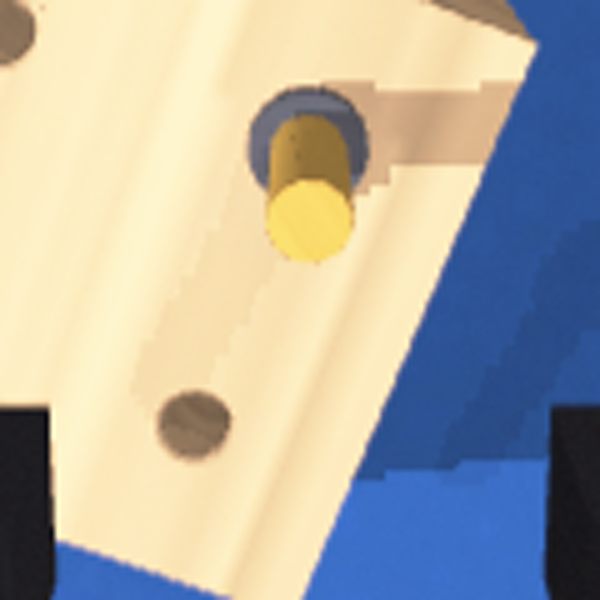

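Request:
move_arm(
  increments=[0, 0, 0, 0.03, 0.0012, 0.0012, 0.05, 0, 0, 0, 0.06, 0.0012, 0.0012, 0.05, 0, 0, 0, 0.07, 0.0012, 0.0012, 0.05, 0, 0, 0, 0.09, 0.0012, 0.0012, 0.05, 0, 0, 0, 0.11, 0.0012, 0.0012, 0.05, 0, 0, 0, 0.13, 0.0012, 0.0012, 0.05, 0, 0, 0, 0.139, 0.0012, 0.0012, 0.05, 0, 0, 0, 0.139, 0.0012, 0.0012, 0.05, 0, 0, 0, 0.139, 0.0012, 0.0012, 0.05],
)

```text
time_s: 29.52
tcp_pos: [0.4599, 0.3061, 0.082]
ee_rot: [[-0.0, -1.0, 0.0], [-0.001, 0.0, 1.0], [-1.0, 0.0, -0.001]]
wrist_force: [0.6, 0.5, 0.0]
gripper_width: 0.576
```

```bash
python3 -c "
from h import *
look(27,[.4595,.305,.067])
"
```

```text
t 29.52 tcp [0.4599 0.3061 0.082 ] F [0.6 0.5 0. ] w 50.1 j [ 50.5  23.9 -20.8   0.  -45.4 -50.5]
tip [[303. 289.]]
hole [[309. 447.]]
```

View pics/cw_27.png

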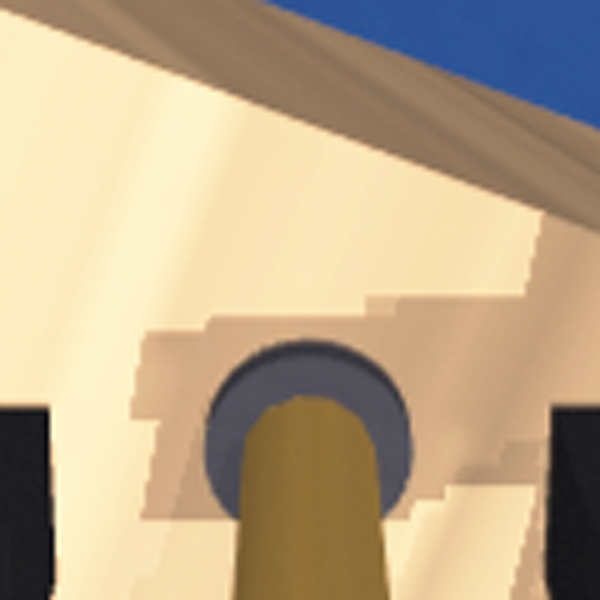

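Same picture as for the previous pin; same close and pull.

Request:
move_arm(
  increments=[0, 0, 0, 0.001, 0, -0.001, 0.05, 0, 0, 0, 0.001, 0, -0.001, 0, 0, 0, 0, 0.001, 0, -0.001, 0, 0, 0, 0, 0.001, 0, -0.001, 0, 0, 0, 0, 0.001, 0, -0.001, 0, 0, 0, 0, 0.001, 0, -0.001, 0, 0, 0, 0, 0.001, 0, -0.001, 0, 0, 0, 0, 0.001, 0, -0.001, 0, 0, 0, 0, -0.015, 0, -0.001, 0, 0, 0, 0, -0.03, 0, -0.001, 0, 0, 0, 0, -0.05, 0, -0.001, 0, 0, 0, 0, -0.07, 0, -0.001, 0],
)

```text
time_s: 30.57
tcp_pos: [0.4589, 0.3048, 0.1517]
ee_rot: [[-0.002, -1.0, 0.0], [-0.002, 0.0, 1.0], [-1.0, 0.002, -0.002]]
wrist_force: [1.4, 0.2, -0.7]
gripper_width: 0.148
```

Request:
move_arm(
  increments=[0, 0, 0, -0.025, 0, 0, 0, 0, 0, 0, -0.05, 0, 0, 0, 0, 0, 0, -0.08, 0, 0, 0, 0, 0, 0, -0.08, 0, 0, 0, 0, 0, 0, -0.08, 0, 0, 0],
)

```text
time_s: 30.98
tcp_pos: [0.4599, 0.3059, 0.2333]
ee_rot: [[0.002, -1.0, 0.0], [0.003, 0.0, 1.0], [-1.0, -0.002, 0.003]]
wrist_force: [0.4, -0.2, -0.7]
gripper_width: 0.154
```

```bash
python3 -c "
from h import *
look(28)
im=r.capture('top');cv2.imwrite('pics/c28.png',cv2.resize(im[205:305,275:425,::-1],None,fx=5,fy=5,interpolation=cv2.INTER_CUBIC))
go(([.5425,-.0635,.235],Rdown(-180)))
"
```

```text
t 30.98 tcp [0.4599 0.3059 0.2333] F [ 0.4 -0.2 -0.7] w 13.4 j [ 50.4  14.8  -9.7  -0.  -65.3 -50.4]
tip [[303. 289.]]
rot [-0.03 -0.1  -0.15] shift [-0.0041 -0.084  -0.3683]
```

View pics/c28.png

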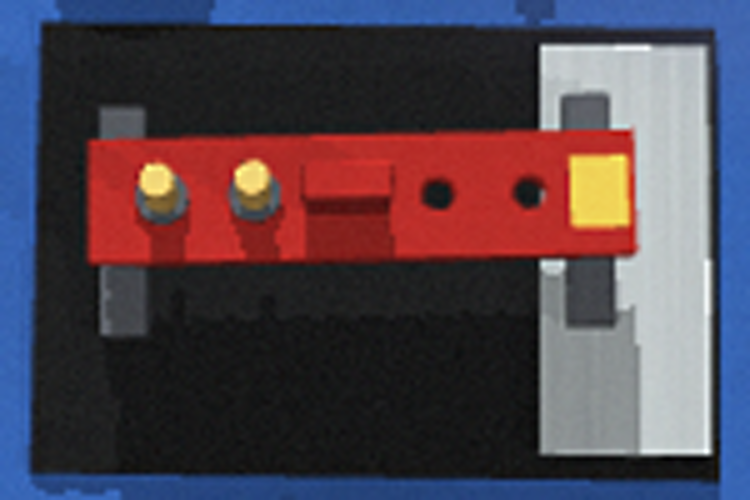

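View pics/cw_28.png

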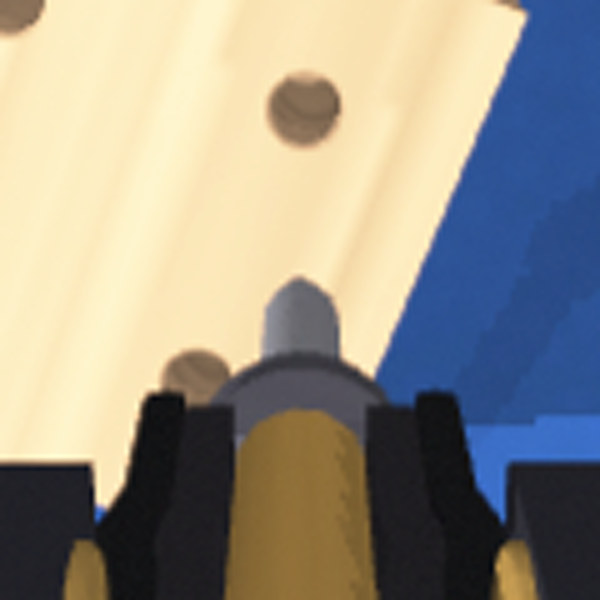

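```bash
python3 -c "
from h import *
f=lambda u,v:onz('top',275+u/5,205+v/5,.0804)
print(f(438,193)-f(470,221),f(529,192)-f(562,223), f(438,193),f(529,192))
print('pad', f(349,190)-f(381,214))
P0=np.array([.5425,-.0635,0])+f(438,193)-f(470,221);print(P0)
go(([P0[0],P0[1],.24],Rdown(-180)))
"
```

```text
[0.01163521 0.01332651 0.        ] [0.01288488 0.01367125 0.        ] [ 0.55172159 -0.05145485  0.0804    ] [ 0.55252014 -0.0892519   0.0804    ]
pad [0.00996419 0.01338322 0.        ]
[ 0.55413521 -0.05017349  0.        ]
rot [-0.03 -0.1  -0.15] shift [-0.0091 -0.0956 -0.355 ]
```

Request:
move_arm(
  increments=[0, 0, -0.1, -0.009, -0.01, -0.036, 0, 0, 0, -0.1, -0.009, -0.02, -0.074, 0, 0, 0, -0.1, -0.009, -0.03, -0.112, 0, 0, 0, -0.1, -0.009, -0.04, -0.15, 0, 0, 0, -0.1, -0.009, -0.05, -0.188, 0, 0, 0, -0.1, -0.009, -0.06, -0.226, 0, 0, 0, -0.1, -0.009, -0.07, -0.264, 0, 0, 0, -0.1, -0.009, -0.08, -0.3, 0, 0, 0, -0.1, -0.009, -0.09, -0.335, 0, 0, 0, -0.1, -0.009, -0.0956, -0.355, 0, 0, 0, -0.1, -0.009, -0.0956, -0.355, 0, 0, 0, -0.1, -0.009, -0.0956, -0.355, 0],
)

```text
time_s: 32.08
tcp_pos: [0.5542, -0.0509, 0.2387]
ee_rot: [[-0.003, -1.0, 0.003], [-0.001, 0.003, 1.0], [-1.0, 0.003, -0.001]]
wrist_force: [0.5, 0.7, -1.3]
gripper_width: 0.153
```

```bash
python3 -c "
from h import *
look(29,[.5541,-.0502,.0804])
go(([.5541,-.0502,.2],Rdown(-180)))
"
```

```text
t 32.08 tcp [ 0.5542 -0.0509  0.2387] F [ 0.5  0.7 -1.3] w 13.3 j [ 11.5  15.1  -8.5   0.  -66.6 -11.6]
tip [[303. 289.]]
hole [[299. 135.]]
rot [-0.07 -0.05 -0.14] shift [ 0.0391 -0.     -0.0002]
```

View pics/w_29.png

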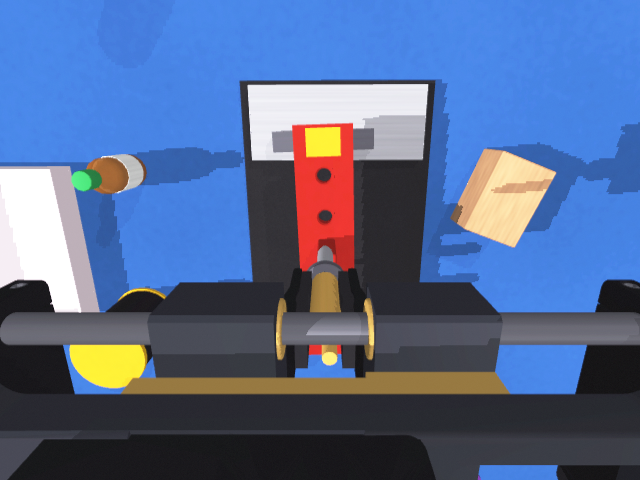

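View pics/cw_29.png

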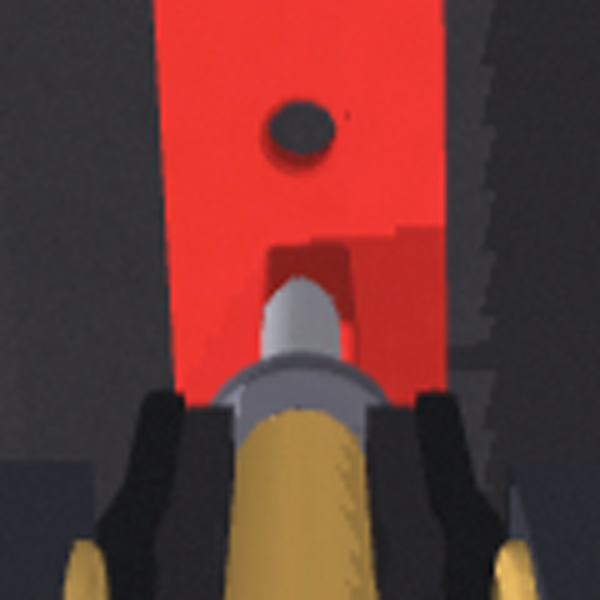

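```bash
python3 -c "
from h import *
go(([.5534,-.0499,.157],Rdown(-180)))
"
```

```text
rot [-0.07 -0.05 -0.14] shift [0.0821 0.0006 0.0001]
```

Request:
move_arm(
  increments=[0, 0, -0.1, 0.03, 0.0006, 0.0001, 0, 0, 0, -0.1, 0.06, 0.0006, 0.0001, 0, 0, 0, -0.1, 0.075, 0.0006, 0.0001, 0, 0, 0, -0.1, 0.081, 0.0006, 0.0001, 0, 0, 0, -0.1, 0.081, 0.0006, 0.0001, 0, 0, 0, -0.1, 0.081, 0.0006, 0.0001, 0, 0, 0, -0.1, 0.081, 0.0006, 0.0001, 0],
)

```text
time_s: 32.72
tcp_pos: [0.5555, -0.0491, 0.1612]
ee_rot: [[0.006, -1.0, -0.001], [-0.001, -0.001, 1.0], [-1.0, -0.006, -0.001]]
wrist_force: [0.3, 0.1, -0.2]
gripper_width: 0.153
```

```bash
python3 -c "
from h import *
look(30,[.5534,-.0498,.0804])
go(([.5534,-.0498,.14],Rdown(-180)))
"
```

```text
t 32.72 tcp [ 0.5555 -0.0491  0.1612] F [ 0.3  0.1 -0.2] w 13.3 j [ 11.7  18.9 -15.1   0.1 -55.7 -11.7]
tip [[303. 289.]]
hole [[321. 258.]]
rot [ 0.04 -0.03  0.33] shift [ 0.0212  0.0021 -0.0006]
```

View pics/cw_30.png

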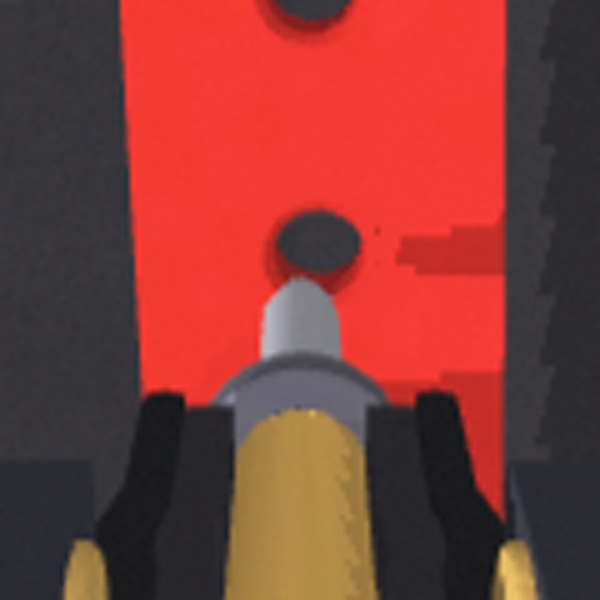

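Request:
move_arm(
  increments=[0, 0, 0.2, 0.003, 0.0019, -0.0006, 0, 0, 0, 0.3, 0.006, 0.0019, -0.0006, 0, 0, 0, 0.3, 0.009, 0.0019, -0.0006, 0, 0, 0, 0.3, 0.013, 0.0019, -0.0006, 0, 0, 0, 0.3, 0.017, 0.0019, -0.0006, 0, 0, 0, 0.3, 0.021, 0.0019, -0.0006, 0, 0, 0, 0.3, 0.023, 0.0019, -0.0006, 0, 0, 0, 0.3, 0.023, 0.0019, -0.0006, 0],
)

```text
time_s: 33.43
tcp_pos: [0.5522, -0.0504, 0.1358]
ee_rot: [[-0.004, -1.0, 0.0], [-0.001, 0.0, 1.0], [-1.0, 0.004, -0.001]]
wrist_force: [0.0, -0.4, 0.0]
gripper_width: 0.149
```

```bash
python3 -c "
from h import *
look(31,[.5534,-.0498,.0804])
go(([.5534,-.0498,.105],Rdown(-180)))
"
```

```text
t 33.43 tcp [ 0.5522 -0.0504  0.1358] F [ 0.  -0.4  0. ] w 12.9 j [ 11.5  20.4 -16.9   0.  -52.9 -11.6]
tip [[303. 289.]]
hole [[292. 329.]]
rot [-0.01 -0.05 -0.2 ] shift [ 0.0313 -0.0011  0.0006]
```

View pics/cw_31.png

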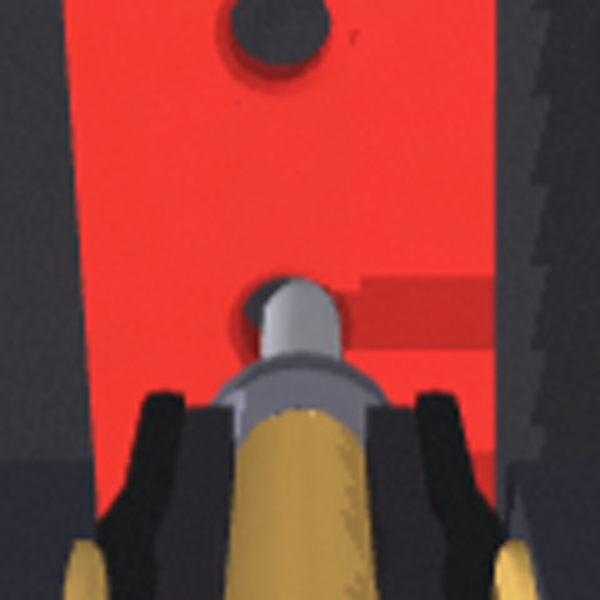

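Tip is in the hole; go down with a 1 mm correction.

Request:
move_arm(
  increments=[0, 0, 0, 0.004, -0.001, 0.0006, 0, 0, 0, 0, 0.008, -0.001, 0.0006, 0, 0, 0, 0, 0.012, -0.001, 0.0006, 0, 0, 0, 0, 0.016, -0.001, 0.0006, 0, 0, 0, 0, 0.02, -0.001, 0.0006, 0, 0, 0, 0, 0.025, -0.001, 0.0006, 0, 0, 0, 0, 0.03, -0.001, 0.0006, 0, 0, 0, 0, 0.034, -0.001, 0.0006, 0, 0, 0, 0, 0.034, -0.001, 0.0006, 0],
)

```text
time_s: 34.23
tcp_pos: [0.5528, -0.0498, 0.1015]
ee_rot: [[-0.005, -1.0, 0.0], [-0.001, 0.0, 1.0], [-1.0, 0.005, -0.001]]
wrist_force: [-0.1, -0.9, -0.8]
gripper_width: 0.15
```

Request:
move_arm(
  increments=[0, 0, 0, 0.001, 0, 0, 0, 0, 0, 0, 0.002, 0, 0, 0, 0, 0, 0, 0.003, 0, 0, 0, 0, 0, 0, 0.003, 0, 0, 0],
)

```text
time_s: 34.57
tcp_pos: [0.5535, -0.0497, 0.0997]
ee_rot: [[-0.003, -1.0, 0.0], [-0.001, 0.0, 1.0], [-1.0, 0.003, -0.001]]
wrist_force: [0.2, -0.9, 0.0]
gripper_width: 0.149
```

Request:
move_arm(
  increments=[0, 0, 0, 0.001, 0, 0, 0, 0, 0, 0, 0.0015, 0, 0, 0, 0, 0, 0, 0.0015, 0, 0, 0],
)

```text
time_s: 34.82
tcp_pos: [0.5536, -0.0498, 0.0985]
ee_rot: [[-0.002, -1.0, 0.0], [-0.001, 0.0, 1.0], [-1.0, 0.002, -0.001]]
wrist_force: [0.0, 0.2, 1.2]
gripper_width: 0.154
```

Request:
move_arm(
  increments=[0, 0, 0, 0.001, 0, 0, 0, 0, 0, 0, 0.0015, 0, 0, 0, 0, 0, 0, 0.0015, 0, 0, 0],
)

```text
time_s: 35.07
tcp_pos: [0.5536, -0.0497, 0.0984]
ee_rot: [[-0.002, -1.0, -0.001], [-0.001, -0.001, 1.0], [-1.0, 0.002, -0.001]]
wrist_force: [-4.0, 0.5, 8.7]
gripper_width: 0.151
```

Request:
move_arm(
  increments=[0, 0, 0, -0.001, 0, 0, 0.03, 0, 0, 0, -0.001, 0, 0, 0.045, 0, 0, 0, -0.001, 0, 0, 0.045, 0, 0, 0, -0.001, 0, 0, 0.045, 0, 0, 0, -0.003, 0, 0, 0.045, 0, 0, 0, -0.04, 0, 0, 0.045, 0, 0, 0, -0.08, 0, 0, 0.045, 0, 0, 0, -0.12, 0, 0, 0.045, 0, 0, 0, -0.13, 0, 0, 0.045, 0, 0, 0, -0.13, 0, 0, 0.045],
)

```text
time_s: 35.9
tcp_pos: [0.5561, -0.0495, 0.2312]
ee_rot: [[0.007, -1.0, -0.0], [0.0, -0.0, 1.0], [-1.0, -0.007, 0.0]]
wrist_force: [-1.1, -0.1, 0.1]
gripper_width: 0.514
```

```bash
python3 -c "
from h import *
look(32)
im=r.capture('scene');cv2.imwrite('pics/c32.png',cv2.resize(im[150:300,250:400,::-1],None,fx=4,fy=4,interpolation=cv2.INTER_CUBIC))
go(([.5,.3,.25],Rdown(-180)))
"
```

```text
t 35.9 tcp [ 0.5561 -0.0495  0.2312] F [-1.1 -0.1  0.1] w 44.8 j [ 11.6  15.3  -9.3   0.1 -65.  -11.6]
tip [[303. 289.]]
rot [-0.03 -0.   -0.16] shift [-0.0235  0.0536  0.3495]
```

View pics/c32.png

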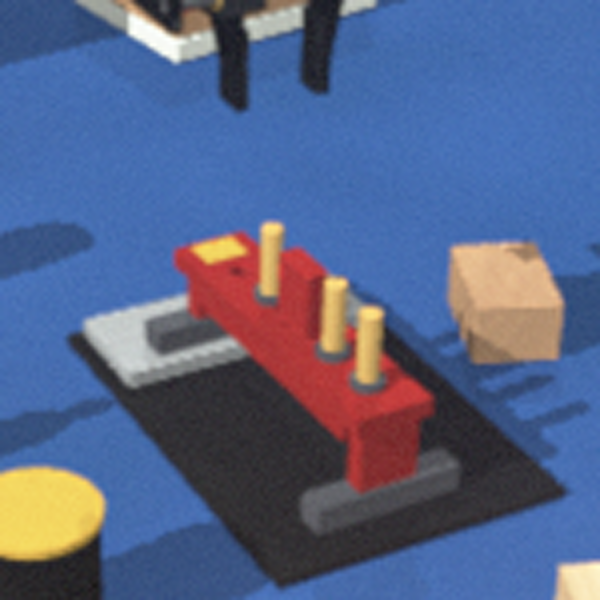

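View pics/w_32.png

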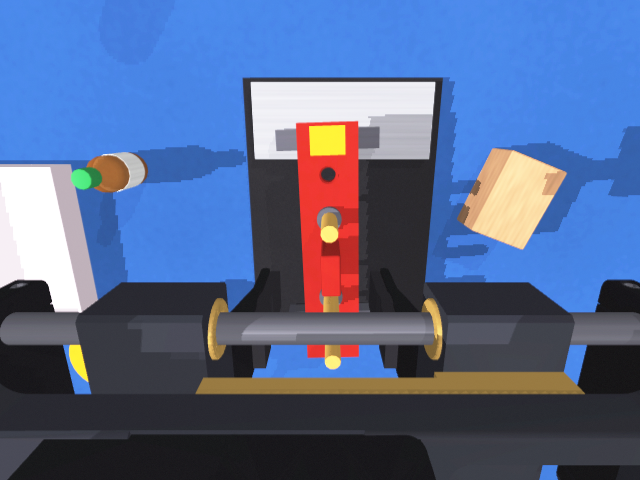

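Request:
move_arm(
  increments=[0, 0, 0, -0.024, 0.05, 0.22, 0.045, 0, 0, 0, -0.024, 0.05, 0.22, 0.045, 0, 0, 0, -0.024, 0.05, 0.22, 0.045, 0, 0, 0, -0.024, 0.05, 0.22, 0.045, 0, 0, 0, -0.024, 0.05, 0.22, 0.045, 0, 0, 0, -0.024, 0.05, 0.22, 0.045, 0, 0, 0, -0.024, 0.05, 0.22, 0.045, 0, 0, 0, -0.024, 0.05, 0.22, 0.045, 0, 0, 0, -0.024, 0.05, 0.22, 0.045, 0, 0, 0, -0.024, 0.05, 0.22, 0.045, 0, 0, 0, -0.024, 0.05, 0.22, 0.045],
)

```text
time_s: 36.92
tcp_pos: [0.5039, 0.1691, 0.25]
ee_rot: [[-0.004, -1.0, 0.002], [-0.002, 0.002, 1.0], [-1.0, 0.004, -0.002]]
wrist_force: [-0.1, -0.3, 0.7]
gripper_width: 0.518
```

```bash
python3 -c "
from h import *
st()
im=r.capture('top')[:,:,::-1];cv2.imwrite('pics/t33.png',im);cv2.imwrite('pics/c33.png',cv2.resize(im[205:305,275:425],None,fx=5,fy=5,interpolation=cv2.INTER_CUBIC))
hsv=cv2.cvtColor(im,cv2.COLOR_BGR2HSV)
m=(((hsv[...,0]<8)|(hsv[...,0]>172))&(hsv[...,1]>150)).astype(np.uint8);m[:205]=0;m[305:]=0;m[:,:275]=0;m[:,425:]=0
m[:, :]=cv2.morphologyEx(m,cv2.MORPH_CLOSE,np.ones((9,9)))
c=max(cv2.findContours(m,0,2)[0],key=cv2.contourArea);R=cv2.minAreaRect(c);print(R)
B=[onz('top',*q,.0804)[:2].round(4) for q in cv2.boxPoints(R)];print(B,np.mean(B,0))
"
```

```text
t 36.92 tcp [0.5039 0.1691 0.25  ] F [-0.1 -0.3  0.7] w 45.1 j [ 36.   12.2 -10.7  -0.1 -67.3 -36.1]
((346.4845275878906, 244.192626953125), (26.245147705078125, 109.44129943847656), 88.8982925415039)
[array([0.5745, 0.0971]), array([ 0.5812, -0.1312]), array([ 0.526 , -0.1319]), array([0.5192, 0.0948])] [ 0.550225 -0.0178  ]
```

View pics/t33.png

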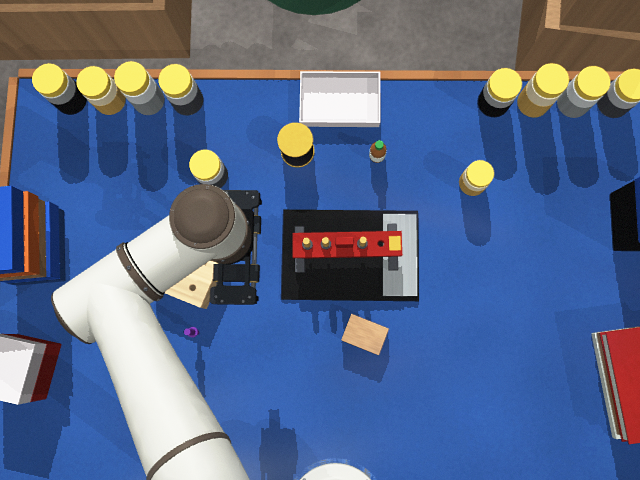

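View pics/c33.png

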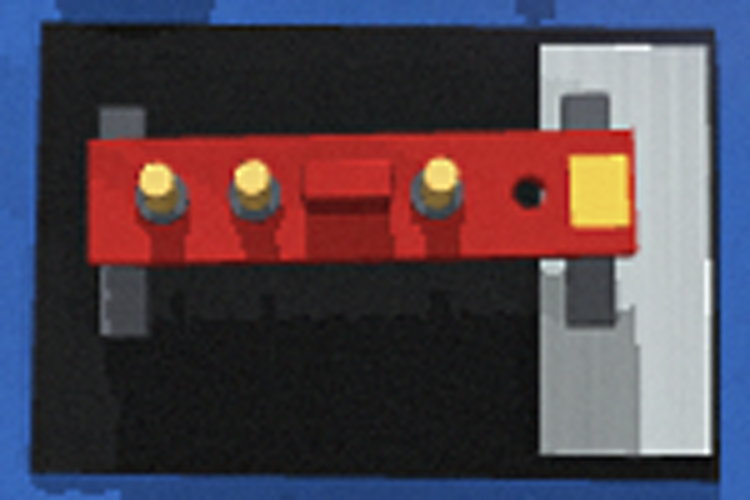

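Request:
move_arm(
  increments=[0, 0, 0, 0, 0, 0, 0.045, 0, 0, 0, 0, 0, 0, 0.045, 0, 0, 0, 0, 0, 0, 0.045, 0, 0, 0, 0, 0, 0, 0.045],
)

```text
time_s: 37.3
tcp_pos: [0.504, 0.1702, 0.2507]
ee_rot: [[-0.003, -1.0, 0.001], [-0.001, 0.001, 1.0], [-1.0, 0.003, -0.001]]
wrist_force: [1.0, 0.4, 0.1]
gripper_width: 0.519
```

```bash
python3 -c "
from h import *
print(r.finish_job())"
```

```text
the job is handed in; nothing more can be done
None
```

The job is handed in at about 37 s. The bracket stands on the pad with its short leg on the step, and all three pins present are home; no verdict was reported.

- **Bracket:** I placed it by the lug, let go, and pressed the yellow patch with about 9 N. It did not rock.
- **Pins:** The holder had three pins, and they now sit in hole3, hole2 and hole1. Each was pushed down until it stopped hard (9 to 20 N), and the pictures show the collars lying on the flange.
- **Other goods:** The purple and pink look-alikes were not touched. In the last top picture the five other items show no visible movement.

**Off-centre:** while I was fetching the third pin, the bracket was knocked about 17 mm aside. I measured it again, put the last pin in where it stood, and did not re-centre it. The last top view puts its origin about 19 mm from the pad centre, where 30 mm is allowed. It is turned about 1–2°, with the short bar still on the step.

**Disagreement between checks:** hole positions from the top and wrist cameras differed by about 2 mm. I aimed by where the wrist camera showed the pin tip relative to the hole. The first pin also slipped about 5 mm in the grip while being pulled out, so I judged it seated by contact force and pictures, not by height.

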